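# Register a tube rack in the corner of a scanning deck

## Task

First run the scanning deck's end stop out by cranking its handwheel one full turn clockwise, seen from above, until it will turn no further. Then fetch the blue tube rack, stand it flat on the deck over the green window and press it firmly into the corner, its long side square against the two back stop blocks and its short end against the end stop; finish while the gripper is still holding it pressed against both stops, as the scan is taken. Leave the orange rack and everything else on the table where they are.

Things in the scene. Friction and masses are not known exactly. Their poses are not given: they have to be found in the camera images.
- deck: Fixed dark plate of the scanning deck, 145 mm (its x) x 300 mm (its y), top face 12 mm above its origin, with a flat green glass window. Origin on the table surface, directly under the point where the centre of the correctly seated rack comes; the plate extends from x -77 to +67 mm and y -100 to +200 mm from there. Its x axis points at the back stop, its y axis at the end stop and handwheel. Place and yaw (up to about 15 degrees) vary.
- back_face (a point): Middle of the front plane of the fixed back stop: two aluminium upright blocks, each 14 mm wide along deck y, 16 mm thick and 38 mm tall above the plate, centred 47 mm to either side of this point (80 mm free between them, joined by a bar only 6 mm tall), so that a finger holding the rack's middle fits between them. Their rack-side faces lie in the plane through this point, 31 mm from the deck origin along deck x. The point is 20 mm above the plate; axes as the deck's.
- end_face (a point): Middle of the rack-side face of the end stop, an aluminium block 56 mm wide (deck x), 18 mm thick, 39 mm tall over the plate, that slides along deck y. The handwheel drives it: at the start this face is 82.5 mm from the deck origin along deck y, after the full turn 52.5 mm. It cannot be pushed by hand; only the wheel moves it, and it then stays. The point is 20 mm above the plate; axes as the deck's.
- wheel (a joint): Angle of the handwheel, rad: 0 at the start, grows clockwise seen from above, hard stop at 6.283 (one full turn). Friction takes about 4 N at the handle; it stays where it is left.
- wheel_axis (a point): Point on the upright axis of the handwheel, at the top of its rim: black wheel 100 mm in diameter, 62 mm above the table, 150 mm from the deck origin along deck y.
- handle (a point): Middle of the handwheel's upright red handle, a round sleeve 19 mm in diameter and 42 mm tall (this point is half-way up, 85 mm above the table), 40 mm from the wheel axis. The sleeve spins freely on its pin, so it can stay gripped from above, without turning the gripper, while it is led round the circle. At the start, and after the full turn, it is on the side of the axis away from the rack place (deck +y).
- blue_rack_centre (a point): Centre of the blue tube rack (the frame half-way up, 17 mm above its underside): 62 mm along its x, 105 mm along its y, frame 34 mm tall, tube caps up to 42 mm (caps are not solid), about 100 to 180 g. Open frame: top and base plates 2 mm thick, end walls at the two short ends; grasp it across the 62 mm at its middle. Starts right of the deck in one of two places, long side within 20 degrees of world y. Either way round will do.
- orange_rack_centre (a point): Centre of the orange tube rack, the same size, standing in the other of the two places. Not to be moved.
- blue_cap_bottle: White reagent bottle with a blue cap, 66 mm in diameter, 135 mm tall, origin at its foot; bystander.
- brown_bottle: Brown reagent bottle with a black cap, 56 mm in diameter, 118 mm tall, origin at its foot; bystander.
- timer: White bench timer, 72x62x18 mm, origin under its centre; bystander.
- cold_block: Black cooling block, 139x123x56 mm, origin under its centre; bystander on the left.
- tape: Blue roll of tape lying flat, 58 mm in diameter, 19 mm tall, origin under its centre; bystander on the left.

How it is judged (in metres and radians):
On the way, in this order (a step that is already met when the one before it is completed fails the run):
1. the handwheel has been cranked one full turn clockwise (at least 6.1 rad) (value of joint wheel above 6.1 rad), for 0.2 s.
2. then the blue rack stands flat on the deck at the corner (centre within 60 mm of its seat) (z of blue_rack_centre in the frame of deck between 0.024 and 0.033 m and angle between blue_rack_centre's own z axis and vertical below 0.06 rad and value of joint wheel above 6.1 rad and horizontal distance between blue_rack_centre and deck below 0.06 m), for 0.1 s.
At the end, for the whole second after the job is handed in: Wheel at least 6.1 rad. Blue rack flat on the deck (0.06 rad), square to it (0.035 rad), long side within 3 mm of the back stop plane, end within 3.5 mm of the end stop, bearing on each stop with over 1.5 N, fingers still on it with over 1.5 N (value of joint wheel above 6.1 rad and z of blue_rack_centre in the frame of deck between 0.024 and 0.033 m and angle between blue_rack_centre's own z axis and vertical below 0.06 rad and x of blue_rack_centre in the frame of back_face between -0.034 and -0.028 m and y of blue_rack_centre in the frame of end_face between -0.056 and -0.049 m and angle between the x axis of blue_rack_centre and the x axis of deck, either way round below 0.035 rad and contact force between blue_rack and back_stop above 1.5 N and contact force between blue_rack and end_stop above 1.5 N and contact force between blue_rack and the fingers above 1.5 N); the arm keeps its last pose, push and grip.
It fails at once if the orange rack, a bottle, the timer, the cooling block or the tape is moved more than 20 mm (distance of any of orange_rack_centre, blue_cap_bottle, brown_bottle, timer, cold_block, tape from where it was at the start of the episode above 0.02 m).
It also fails if it takes over 70 s, if anything falls off the work surface, if the arm or the gripper's body presses on something with over 40 N, if the wrist force passes 120 N, or if a joint passes its speed limit or range.

## Robot

A 6-joint arm with a two-finger parallel gripper is mounted at the origin on a cart in front of the work surface, level with it; the furniture and walls round the work are solid. World frame = base frame: x ahead of the robot, y to its left, z up, the work surface at z = 0. Lengths are in mm, angles in rad, forces in N, time in s.
With the tool pointing down it reaches from about 425 to 950 mm from the base axis. Payload 3.5 kg.
Tool frame: the origin (TCP) lies at the very end of the fingers, on their centre line; the grasp point (between the pads) lies 19 mm behind it; z points along the fingers, x is the direction in which the jaws open and shut, and the axes are right-handed (so a half turn about z gives the same grasp; the last joint's range is limited). The gripper opens to 85 mm and grips with 20 to 120 N. Pads are 22 mm wide; open, the fingers measure 114 mm over their backs; the gripper's body (76 mm by 85 mm) begins 54 mm behind the grasp point. The pads swing forward as they close: fully open they stand 13 mm farther back than shut.
Start: joints at [-1.279, 0.286, 1.577, -0, 1.279, -0.15], TCP at [288.628, -610.164, 231.325] pointing down, gripper open.
Joint ranges: [-2.77, 2.77], [-0.9, 2.22], [0.21, 2.48], [-1.53, 4.67], [0.24, 2.81], [-2.84, 2.84]. Speed limits (rad/s): [2.79, 2.79, 3.14, 3.14, 3.14, 3.14].

## Interface

Orientations are given as a 3x3 rotation matrix whose columns are the frame's x, y, z axes.
In Python, from bench import state, snapshot, job_done gives the robot as it stands.
- The arm moves only by the tool servo_tool, never from a script. Its argument "deltas" is a list of rows, each a list of 4 numbers: the shift along the tool's x, y, z in m, then the turn about the tool's z in degrees. A call has 1 to 5 rows; each row shifts and turns the pose as measured when the row begins, along the tool's axes as they then stand; what a row does not reach is not made up. A row lasts 1/10 s, in which the tool goes at most 50 mm and 8.59 degrees, less where a joint would pass 70% of its speed; a pose out of reach is approached as far as the arm can. A call with a gripper value outside its range is refused whole. "jaw" is the closure, from 0 (fully open) to 1 (shut), set as the call begins (left out, the last holds). The fingers move at their own pace and stop on an object; the grip force is fixed at half the most. Time passes only in rows, so rows that do not move let the fingers close. It gives the time, the measured TCP pose, the force and the opening at its end, in the units of the state.
- state(): the state, without advancing time (a new reading comes with each control period).
- snapshot(name): name is "scene" or "top"; returns a dict with "image" (384x512x3 uint8, red, green, blue), "mtx" (3x3 intrinsics, pixels), "dist_coeffs" ([k1, k2, p1, p2, k3] as OpenCV has them; the pictures are not rectified), "view" (4x4, takes a point from world to camera coordinates). Camera axes: x right, y down, z forward; pixel columns grow to the right and rows downward; lengths in mm; the calibration is good to about 2 mm. A picture is of the moment at which its call begins. There is no depth.
- job_done(): hands the job in, once; it reports no verdict.
The state is a dict: "time_s": time; "joints": joint angles; "qd": joint speeds; "joint_torque": joint torques, N m; "tcp_pos": TCP position; "tcp_rot": TCP orientation; "force": force on the tool from outside, world axes, zero at the start; "moment": the same for the moment, N m; "grip_width": finger opening in mm.
Only numpy, scipy, OpenCV 4.12 (cv2) and the standard library are available. Lean on these libraries where they do the work, as an engineer would, in place of code of your own. Each camera call takes 0.05 s, during which the arm holds its last target.

## Working session

There is one attempt and no reset: what is moved stays moved. The work goes in short steps, Python scripts to look and compute and a tool call to move; the robot and the scene stay as the last step left them, time stands still between calls to the robot, and variables do not carry over. Pictures are saved under pics/ and viewed, and the job is handed in when it is done.

Besides the shell and the picture viewer there is one more tool, called by a JSON object that holds its "method" and its "body". servo_tool: Moves the arm, as the interface text tells. Its arguments: {"type":"object","properties":{"deltas":{"type":"array"},"jaw":{"type":"number"}},"required":["deltas"]}

```bash
ls; mkdir -p pics
python3 - <<'E'
from bench import state,snapshot
import cv2,json,numpy as np
print(state())
for n in("scene","top"):
    s=snapshot(n); cv2.imwrite(f"pics/{n}0.png",s["image"][:,:,::-1]); print(n,s["mtx"],s["dist_coeffs"],s["view"])
    np.savez(f"{n}0.npz",**s)
E
```

```text
pics
{'time_s': 0.0, 'joints': array([-1.27899442e+00,  2.87181253e-01,  1.57819820e+00, -2.29513334e-05,
        1.27859278e+00, -1.50030546e-01]), 'qd': array([-3.75819382e-04,  4.01284500e-04,  1.04890072e-04,  1.74507307e-05,
        6.23680405e-04, -4.15742954e-04]), 'joint_torque': array([-1.47871056e-04, -4.05981123e+01, -2.92625928e+01, -1.33322806e-04,
        5.70520657e-03, -6.72321804e-06]), 'tcp_pos': array([ 288.43729958, -609.53367745,  229.92530759]), 'tcp_rot': array([[ 4.27601829e-01, -9.03966912e-01, -7.05601523e-04],
       [-9.03964117e-01, -4.27602281e-01,  2.27265990e-03],
       [-2.35612617e-03, -3.33955072e-04, -9.99997169e-01]]), 'force': array([-0.2516143 ,  0.14863194,  1.12902856]), 'moment': array([0.06188666, 0.02160295, 0.03130236]), 'grip_width': 85.17698056125371}
scene [[471.63011207   0.         263.36668703]
 [  0.         471.63011207 200.76791324]
 [  0.           0.           1.        ]] [-0.14067461  0.          0.          0.          0.        ] [[-1.26909267e-01  9.91870011e-01 -9.37647713e-03  1.43406010e+02]
 [ 8.60982776e-01  1.05458510e-01 -4.97581312e-01 -3.67287170e+02]
 [-4.92547152e-01 -7.12206648e-02 -8.67366658e-01  1.95414555e+03]
 [ 0.00000000e+00  0.00000000e+00  0.00000000e+00  1.00000000e+00]]
top [[442.70801664   0.         260.11621121]
 [  0.         442.70801664 185.32905072]
 [  0.           0.           1.        ]] [-0.031622  0.        0.        0.        0.      ] [[ 1.06018917e-02 -9.99942552e-01  1.57878239e-03 -1.00841684e+02]
 [-9.75241588e-01 -1.06887470e-02 -2.20883670e-01  4.92334572e+02]
 [ 2.20887856e-01  8.02090501e-04 -9.75298883e-01  1.52725557e+03]
 [ 0.00000000e+00  0.00000000e+00  0.00000000e+00  1.00000000e+00]]
```

View pics/scene0.png

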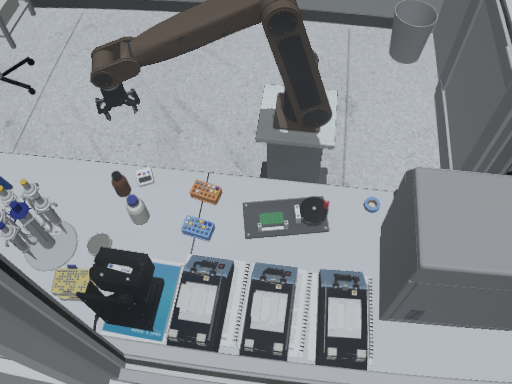

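View pics/top0.png

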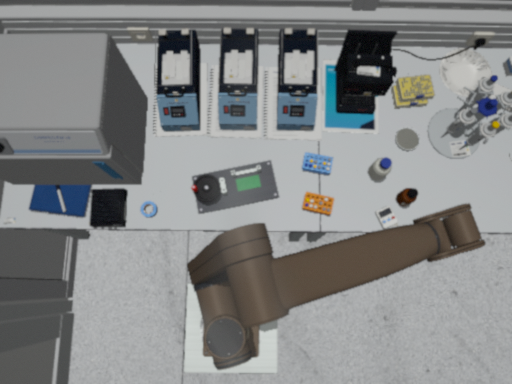

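Scene picture: deck at about (285,217) with the wheel at (314,210) and red handle at (326,204). The blue rack is at (198,227) and the orange one at (206,191). Top picture: deck at (235,187), wheel at (207,190), blue rack at (318,163), orange rack at (318,204). Next I'll zoom in.

```bash
cat > h.py <<'E'
import numpy as np,cv2
from bench import state,snapshot
def snap(n,tag):
    s=snapshot(n); np.savez(f"{n}{tag}.npz",**s); return s
def load(n,tag): return dict(np.load(f"{n}{tag}.npz"))
def ray(s,px):
    u=cv2.undistortPoints(np.array(px,float).reshape(-1,1,2),s["mtx"],s["dist_coeffs"])[:,0]
    V=s["view"];R=V[:3,:3];c=-R.T@V[:3,3]
    d=np.c_[u,np.ones(len(u))]@R
    return c,d
def plane(s,px,z):
    c,d=ray(s,px); return c+d*((z-c[2])/d[:,2])[:,None]
def tri(a,pa,b,pb):
    c1,d1=ray(a,pa);c2,d2=ray(b,pb);o=[]
    for x,y in zip(d1,d2):
        x=x/np.linalg.norm(x);y=y/np.linalg.norm(y)
        A=np.c_[x,-y];t=np.linalg.lstsq(A,c2-c1,rcond=None)[0]
        p,q=c1+x*t[0],c2+y*t[1];o.append(np.r_[(p+q)/2,np.linalg.norm(p-q)])
    return np.array(o)
def proj(s,P):
    V=s["view"];return cv2.projectPoints(np.array(P,float).reshape(-1,3),cv2.Rodrigues(V[:3,:3])[0],V[:3,3],s["mtx"],s["dist_coeffs"])[0][:,0]
def crop(s,x0,y0,w,h,k,f):
    im=cv2.resize(s["image"][y0:y0+h,x0:x0+w],None,fx=k,fy=k,interpolation=cv2.INTER_CUBIC)[:,:,::-1]
    cv2.imwrite(f,im)
E
python3 - <<'E'
from h import *
a=load("scene",0);b=load("top",0)
crop(a,175,170,170,75,4.7,"pics/s0c.png")
crop(b,185,140,160,85,5,"pics/t0c.png")
E
```

```text
(no output)
```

View pics/s0c.png

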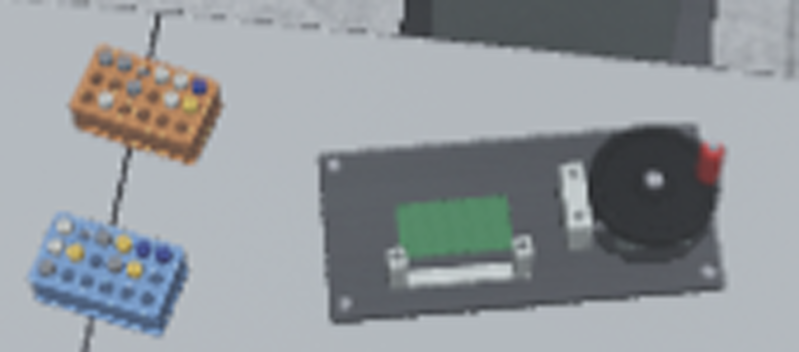

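View pics/t0c.png

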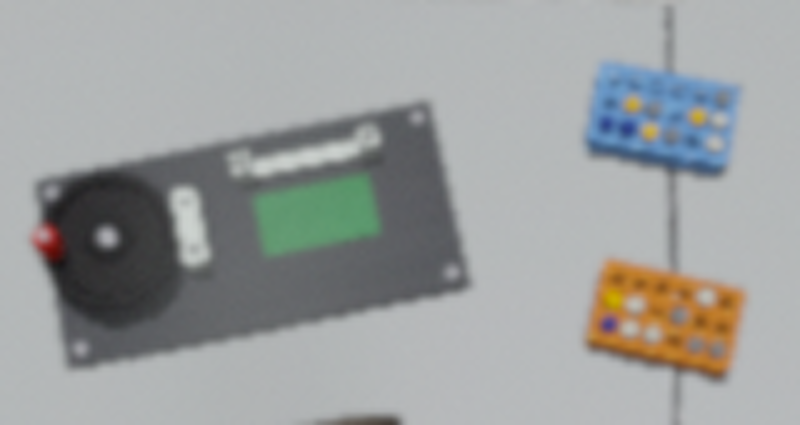

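Zoomed crops. Top view, deck corners: (430,100), (470,288), (70,367), (38,182); handle tip (42,236); hub (107,237). Scene view, deck corners: (320,155), (332,322), (723,288), (696,125); hub (654,180); handle (710,162). I'll use these to fit the deck pose and measure the racks.

```bash
cat > m0.py <<'E'
from h import *
a=load("scene",0);b=load("top",0)
S=lambda p:np.array(p,float)/4.7+[175,170]-0.4
T=lambda p:np.array(p,float)/5+[185,140]-0.4
st=[(332,322),(320,155),(696,125),(723,288)]
tt=[(430,100),(470,288),(70,367),(38,182)]
D=np.array([(67,-100),(-77,-100),(-77,200),(67,200)],float)
print("tri",tri(a,S(st),b,T(tt)).round(1))
def fit(D,W):
    dc=D.mean(0);wc=W.mean(0);H=(D-dc).T@(W-wc);th=np.arctan2(H[0,1]-H[1,0],H[0,0]+H[1,1])
    R=np.array([[np.cos(th),-np.sin(th)],[np.sin(th),np.cos(th)]]);t=wc-R@dc
    return th,t,np.linalg.norm(D@R.T+t-W,axis=1)
for s,p in((a,S(st)),(b,T(tt))):
    th,t,r=fit(D,plane(s,p,12)[:,:2]);print("deck",np.degrees(th),t,r.round(1))
print("hub,handle top",tri(a,S([(654,180),(710,150)]),b,T([(107,237),(42,233)])).round(1))
# racks
for nm,lo,hi in(("blue",(98,90,90),(115,255,255)),("orange",(5,120,90),(18,255,255))):
  for s,n,box in((a,"s",(175,170,55,80)),(b,"t",(295,140,45,85))):
    x,y,w,h=box;k=6
    im=cv2.resize(s["image"][y:y+h,x:x+w],None,fx=k,fy=k,interpolation=cv2.INTER_CUBIC)
    m=cv2.inRange(cv2.cvtColor(im,cv2.COLOR_RGB2HSV),lo,hi);m=cv2.morphologyEx(m,cv2.MORPH_CLOSE,np.ones((25,25)))
    m=cv2.morphologyEx(m,cv2.MORPH_OPEN,np.ones((9,9)))
    cs=cv2.findContours(m,0,1)[0];c=max(cs,key=cv2.contourArea)
    bp=cv2.boxPoints(cv2.minAreaRect(c))
    cv2.drawContours(im,[c],-1,(255,0,255),1)
    cv2.imwrite(f"pics/r_{nm}_{n}.png",im[:,:,::-1])
    P=plane(s,(bp+.5)/k-.5+[x,y],34)[:,:2]
    print(nm,n,P.mean(0).round(1),[np.linalg.norm(P[i]-P[i-1]).round(1) for i in(1,2)],P.round(1).tolist())
E
python3 m0.py
python3 - <<'E'
import cv2,numpy as np
L=[cv2.imread(f"pics/r_{n}_{v}.png") for n in("blue","orange") for v in "st"]
h=max(i.shape[0] for i in L)
L=[cv2.copyMakeBorder(i,0,h-i.shape[0],0,0,0) for i in L]
o=np.hstack([L[0],L[1]]);cv2.imwrite("pics/rb.png",o)
E
```

```text
tri [[ 601.9 -132.6   11.3    1.7]
 [ 459.8 -162.9    9.7    1.4]
 [ 398.   127.    11.3    1. ]
 [ 536.6  156.8    8.4    1.1]]
deck 12.289645097352725 [515.48982312 -50.05704423] [1.8 2.3 1.7 2.5]
deck 12.340883759706742 [514.29456065 -51.48776569] [1.5 2.4 1.9 2.8]
hub,handle top [[4.826e+02 9.610e+01 6.690e+01 3.000e-01]
 [4.758e+02 1.345e+02 1.086e+02 2.900e+00]]
blue s [ 593.9 -301.6] [np.float64(73.5), np.float64(114.1)] [[620.4, -359.0], [547.0, -355.3], [568.1, -243.1], [640.1, -249.0]]
blue t [ 583.7 -302.5] [np.float64(68.7), np.float64(101.4)] [[559.0, -246.5], [626.5, -259.4], [608.1, -359.1], [541.0, -345.2]]
orange s [ 444.5 -304.2] [np.float64(74.0), np.float64(106.4)] [[469.1, -358.2], [395.4, -352.6], [420.6, -249.2], [492.9, -256.9]]
orange t [ 434.9 -302.7] [np.float64(64.8), np.float64(102.2)] [[414.9, -245.4], [477.9, -260.7], [454.8, -360.3], [392.2, -344.2]]
```

View pics/rb.png

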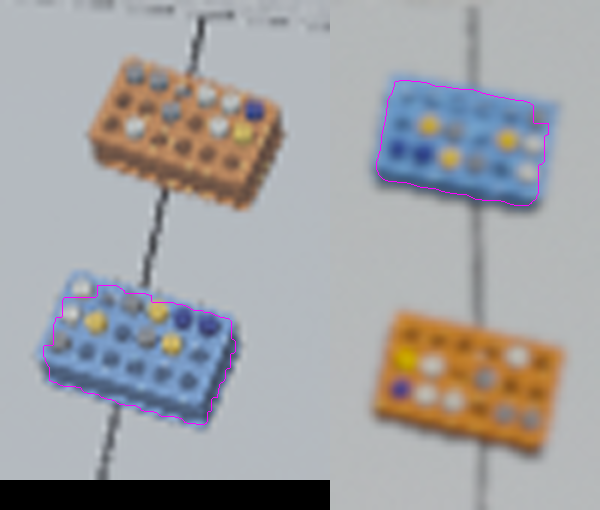

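The deck is consistent across both views: origin (515,-51), yaw 12.3°. The triangulated hub (482.6,96) matches the 150 mm offset. Next, the corners of the blue rack's top face, in a larger crop.

Run:
```python
from h import *
a=load("scene",0);b=load("top",0)
def c(s,x,y,w,h,k): 
    return cv2.resize(s["image"][y:y+h,x:x+w],None,fx=k,fy=k,interpolation=cv2.INTER_CUBIC)[:,:,::-1]
cv2.imwrite("pics/rb2.png",np.hstack([c(a,178,210,40,36,10),c(b,298,146,40,36,10)]))
```

```text
(no output)
```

View pics/rb2.png

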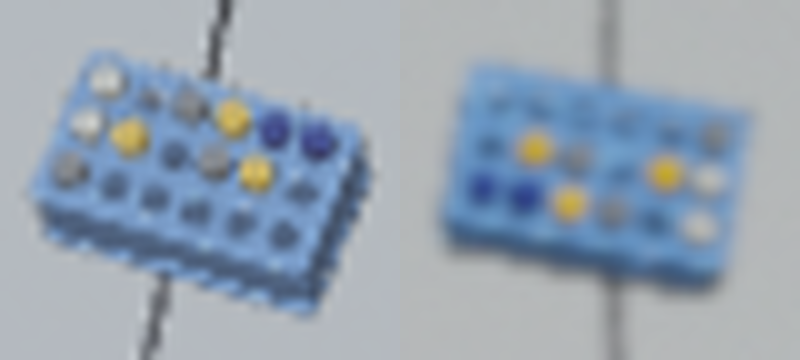

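Scene half, corners of the top face: (100,52), (368,133), (312,278), (35,197). Top half: (325,262), (43,218), (70,65), (350,112).

Run:
```python
from h import *
a=load("scene",0);b=load("top",0)
S=lambda p:np.array(p,float)/10+[178,210]-0.45
T=lambda p:np.array(p,float)/10+[298,146]-0.45
ps=S([(100,52),(368,133),(312,278),(35,197)]);pt=T([(325,262),(43,218),(70,65),(350,112)])
P=tri(a,ps,b,pt);print(P.round(1),P.mean(0).round(1))
for s,p in((a,ps),(b,pt)):
    Q=plane(s,p,34)[:,:2];v=(Q[1]+Q[2]-Q[0]-Q[3])/2;w=(Q[2]+Q[3]-Q[0]-Q[1])/2
    print(Q.mean(0).round(1),np.linalg.norm(v),np.linalg.norm(w),np.degrees(np.arctan2(-v[0],v[1])),np.degrees(np.arctan2(w[1],w[0])))
```

```text
[[ 550.  -347.8   40.     3.3]
 [ 567.1 -246.9   34.2    1.2]
 [ 625.5 -256.8   34.4    2.4]
 [ 607.9 -359.3   36.8    2.6]] [ 587.6 -302.7   36.4    2.4]
[ 586.4 -302.1] 103.99015861160399 59.84369425632644 -10.750287560659872 -9.833875807441823
[ 588.5 -304.2] 104.20335044217514 58.80579958773667 -8.919247076907423 -10.3932088839183
```

Blue rack: centre about (587.5,-303), top about 35 mm high (the text says 34), yaw about -10°. Measured sizes 104×59.5 mm agree with 105×62. Next is a small planner that prints tool-frame rows.

```bash
cat > p.py <<'E'
import sys
from h import *
def plan(goal,ang=None,step=48.,turn=8.5,nmax=99):
    s=state();p=s["tcp_pos"].copy();R=s["tcp_rot"]
    a=np.degrees(np.arctan2(R[1,0],R[0,0]))
    print("t",round(s["time_s"],2),"tcp",p.round(1),"ang",a.round(2),"F",s["force"].round(1),"w",s["grip_width"].round(1))
    if ang is None: ang=a
    g=np.array(goal,float);rows=[]
    while len(rows)<nmax:
        d=g-p;n=np.linalg.norm(d);da=(ang-a+90)%180-90
        if n<.05 and abs(da)<.05:break
        d=d*min(1,step/n) if n>0 else d
        ta=np.clip(da,-turn,turn)
        c,s_=np.cos(np.radians(a)),np.sin(np.radians(a))
        x=d[0]*c+d[1]*s_;y=d[0]*s_-d[1]*c
        rows.append([round(x/1000,4),round(y/1000,4),round(-d[2]/1000,4),round(-ta,2)])
        p=p+d;a+=ta
    for i in range(0,len(rows),5):print(rows[i:i+5])
if __name__=="__main__":
    v=[float(x) for x in sys.argv[1:]]
    plan(v[:3],*(v[3:]))
E
python3 p.py 500 -400 230 0 45
```

```text
Traceback (most recent call last):
  File "p.py", line 21, in <module>
    plan(v[:3],*(v[3:]))
    ~~~~^^^^^^^^^^^^^^^^
  File "p.py", line 6, in plan
    print("t",round(s["time_s"],2),"tcp",p.round(1),"ang",a.round(2),"F",s["force"].round(1),"w",s["grip_width"].round(1))
                                                                                                 ^^^^^^^^^^^^^^^^^^^^^
AttributeError: 'float' object has no attribute 'round'
```

```bash
sed -i 's/s\["grip_width"\].round(1)/round(s["grip_width"],1)/' p.py; python3 p.py 500 -400 230 0 45
```

```text
t 0.1 tcp [ 288.4 -609.6  230. ] ang -64.69 F [-0.1 -1.1 -0.6] w 85.5
[[np.float64(-0.015), np.float64(-0.0424), np.float64(0.0), np.float64(-8.5)], [np.float64(-0.0085), np.float64(-0.0442), np.float64(0.0), np.float64(-8.5)], [np.float64(-0.0019), np.float64(-0.045), np.float64(0.0), np.float64(-8.5)], [np.float64(0.0048), np.float64(-0.0447), np.float64(0.0), np.float64(-8.5)], [np.float64(0.0113), np.float64(-0.0436), np.float64(0.0), np.float64(-8.5)]]
[[np.float64(0.0176), np.float64(-0.0414), np.float64(0.0), np.float64(-8.5)], [np.float64(0.0146), np.float64(-0.0237), np.float64(0.0), np.float64(-8.5)], [np.float64(0.0), np.float64(-0.0), np.float64(-0.0), np.float64(-5.19)]]
```

{"method": "servo_tool", "body": {"deltas": [[-0.015,-0.042,0,-8.5],[-0.0085,-0.044,0,-8.5],[-0.002,-0.045,0,-8.5],[0.005,-0.045,0,-8.5],[0.011,-0.044,0,-8.5]], "jaw": 0}}

```text
time_s: 0.6
tcp_pos: [446.2, -448.3, 226.0]
tcp_rot: [[0.929, -0.37, -0.004], [-0.37, -0.929, 0.006], [-0.006, -0.004, -1.0]]
force: [-0.1, -0.7, -0.9]
grip_width: 85.6
```

```bash
sed -i 's/rows.append(\[round(x\/1000,4),round(y\/1000,4),round(-d\[2\]\/1000,4),round(-ta,2)\])/rows.append([round(float(q),4) for q in (x\/1000,y\/1000,-d[2]\/1000,-ta)])/' p.py; python3 p.py 500 -250 230 0 48
```

```text
t 0.6 tcp [ 446.2 -448.3  226. ] ang -21.7 F [-0.1 -0.7 -0.9] w 85.6
[[-0.0055, -0.0477, -0.0009, -8.5], [0.0017, -0.048, -0.0009, -8.5], [0.0087, -0.0472, -0.0009, -4.6973], [0.0126, -0.0463, -0.0009, -0.0], [0.0035, -0.013, -0.0003, -0.0]]
```

{"method": "servo_tool", "body": {"deltas": [[-0.0055,-0.048,-0.002,-8.5],[0.002,-0.048,-0.002,-8.5],[0.008,-0.048,-0.002,-5],[0.01,-0.048,-0.002,0],[0.01,-0.048,-0.002,0]]}}

```text
time_s: 1.1
tcp_pos: [503.6, -205.4, 233.7]
tcp_rot: [[1.0, 0.015, -0.007], [0.015, -1.0, 0.01], [-0.007, -0.01, -1.0]]
force: [0.6, -0.6, -0.2]
grip_width: 85.2
```

```bash
python3 p.py 475 134.5 180 0 48
```

```text
t 1.1 tcp [ 503.6 -205.4  233.7] ang 0.88 F [ 0.6 -0.6 -0.2] w 85.2
[[-0.0032, -0.0473, 0.0075, 0.8847], [-0.004, -0.0472, 0.0075, -0.0], [-0.004, -0.0472, 0.0075, -0.0], [-0.004, -0.0472, 0.0075, -0.0], [-0.004, -0.0472, 0.0075, -0.0]]
[[-0.004, -0.0472, 0.0075, -0.0], [-0.004, -0.0472, 0.0075, -0.0], [-0.0008, -0.0091, 0.0014, -0.0]]
```

{"method": "servo_tool", "body": {"deltas": [[-0.003,-0.047,0.006,0.9],[-0.004,-0.047,0.006,0],[-0.004,-0.047,0.006,0],[-0.004,-0.047,0.006,0],[-0.004,-0.047,0.006,0]]}}

```text
time_s: 1.6
tcp_pos: [482.2, 39.6, 205.0]
tcp_rot: [[1.0, -0.001, -0.005], [-0.001, -1.0, 0.01], [-0.005, -0.01, -1.0]]
force: [-0.4, 0.2, 0.8]
grip_width: 85.4
```

```bash
python3 p.py 475 134.5 180 0 48
```

```text
t 1.6 tcp [482.2  39.6 205. ] ang -0.08 F [-0.4  0.2  0.8] w 85.4
[[-0.0036, -0.0463, 0.0122, -0.0765], [-0.0035, -0.0463, 0.0122, -0.0], [-0.0002, -0.0023, 0.0006, -0.0]]
```

{"method": "servo_tool", "body": {"deltas": [[-0.004,-0.04,0.012,0],[-0.0035,-0.035,0.01,0],[-0.001,-0.012,0.005,0],[0,0,0,0]]}}

```text
time_s: 2.0
tcp_pos: [469.7, 134.9, 175.9]
tcp_rot: [[1.0, 0.007, -0.008], [0.007, -1.0, 0.01], [-0.008, -0.01, -1.0]]
force: [-0.5, 0.4, -0.7]
grip_width: 85.4
```

```bash
python3 p.py 475 134.5 72 0 30
```

```text
t 2.0 tcp [469.7 134.9 175.9] ang 0.39 F [-0.5  0.4 -0.7] w 85.4
[[0.0015, 0.0001, 0.03, 0.3894], [0.0015, 0.0001, 0.03, -0.0], [0.0015, 0.0001, 0.03, -0.0], [0.0007, 0.0001, 0.0141, -0.0]]
```

{"method": "servo_tool", "body": {"deltas": [[0.002,0,0.03,0.4],[0.002,0,0.03,0],[0.001,0,0.028,0],[0,0,0.008,0],[0,0,0,0]]}}

```text
time_s: 2.5
tcp_pos: [478.6, 130.2, 80.4]
tcp_rot: [[1.0, -0.004, -0.001], [-0.004, -1.0, 0.007], [-0.001, -0.007, -1.0]]
force: [0.7, 1.1, 0.1]
grip_width: 85.6
```

```bash
python3 p.py 475 134.5 72 0 30
python3 - <<'E'
from h import *
a=snap("scene",1);b=snap("top",1)
c=lambda s,x,y,w,h,k:cv2.resize(s["image"][y:y+h,x:x+w],None,fx=k,fy=k,interpolation=cv2.INTER_CUBIC)[:,:,::-1]
cv2.imwrite("pics/c1.png",np.hstack([c(a,280,165,80,80,5),c(b,165,140,80,80,5)]))
E
```

```text
t 2.5 tcp [478.6 130.2  80.4] ang -0.24 F [0.7 1.1 0.1] w 85.6
[[-0.0036, -0.0042, 0.0084, -0.2436]]
```

View pics/c1.png

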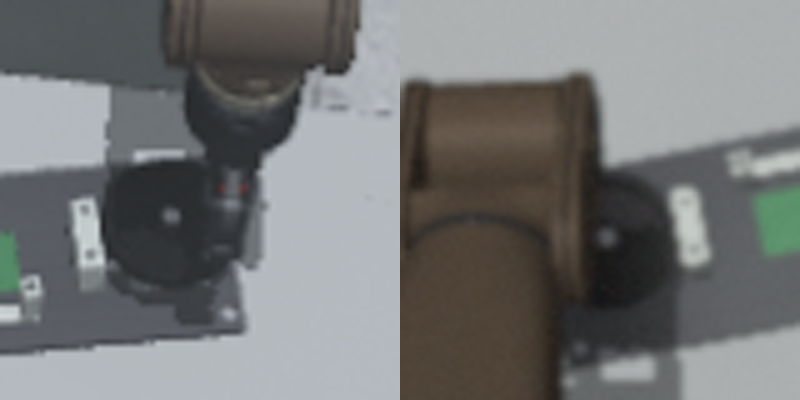

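The left half shows red handle pixels between the fingers at (232,187), so the gripper straddles the handle. I'll adjust slightly and close.

{"method": "servo_tool", "body": {"deltas": [[-0.003,-0.003,0.006,0],[-0.001,-0.001,0.001,0]]}}

```text
time_s: 2.8
tcp_pos: [477.6, 134.5, 77.4]
tcp_rot: [[1.0, -0.005, 0.007], [-0.005, -1.0, 0.008], [0.007, -0.008, -1.0]]
force: [0.2, -0.1, -0.1]
grip_width: 85.7
```

{"method": "servo_tool", "body": {"deltas": [[0,0,0,0],[0,0,0,0],[0,0,0,0],[0,0,0,0],[0,0,0,0]], "jaw": 1}}

```text
time_s: 3.3
tcp_pos: [477.4, 135.3, 79.7]
tcp_rot: [[1.0, -0.003, 0.007], [-0.003, -1.0, 0.008], [0.007, -0.008, -1.0]]
force: [-3.3, -0.1, 2.0]
grip_width: 17.1
```

{"method": "servo_tool", "body": {"deltas": [[0,0,0,0],[0,0,0,0],[0,0,0,0]]}}

```text
time_s: 3.6
tcp_pos: [477.3, 135.3, 79.7]
tcp_rot: [[1.0, -0.003, 0.007], [-0.003, -1.0, 0.008], [0.007, -0.008, -1.0]]
force: [-1.1, -0.2, 1.3]
grip_width: 17.0
```

```bash
cat > crank.py <<'E'
import sys
from h import *
C=np.array([482.8,96.0]);r=40.
step=float(sys.argv[1]);n=int(sys.argv[2])
s=state();p=s["tcp_pos"];R=s["tcp_rot"]
a=np.degrees(np.arctan2(R[1,0],R[0,0]))
d=p[:2]-C;ph=np.degrees(np.arctan2(d[1],d[0]))
print("t",round(s["time_s"],2),"tcp",p.round(1),"rad",np.linalg.norm(d).round(1),"phase cw from start",round((102.3-ph)%360,1),"F",s["force"].round(1),"w",round(s["grip_width"],1),"ang",a.round(1))
q=p[:2].copy();c,k=np.cos(np.radians(a)),np.sin(np.radians(a));rows=[]
for i in range(n):
    f=np.radians(ph-step*(i+1));g=C+r*np.array([np.cos(f),np.sin(f)]);e=g-q;q=g
    rows.append([round(float(v),4) for v in ((e[0]*c+e[1]*k)/1000,(e[0]*k-e[1]*c)/1000,(p[2]-78)/5000 if i<5 else 0,0)])
print(rows)
E
python3 crank.py 12 5
```

```text
t 3.6 tcp [477.3 135.3  79.7] rad 39.7 phase cw from start 4.4 F [-1.1 -0.2  1.3] w 17.0 ang -0.2
[[0.0083, -0.0006, 0.0003, 0.0], [0.0082, 0.0014, 0.0003, 0.0], [0.0078, 0.0031, 0.0003, 0.0], [0.0069, 0.0047, 0.0003, 0.0], [0.0058, 0.006, 0.0003, 0.0]]
```

{"method": "servo_tool", "body": {"deltas": [[0.0083,-0.0006,0,0],[0.0082,0.0014,0,0],[0.0078,0.0031,0,0],[0.007,0.0047,0,0],[0.0058,0.006,0,0]]}}

```text
time_s: 4.1
tcp_pos: [512.3, 120.4, 79.6]
tcp_rot: [[1.0, -0.001, -0.006], [-0.001, -1.0, 0.007], [-0.006, -0.007, -1.0]]
force: [-7.2, 1.1, 6.5]
grip_width: 17.5
```

```bash
python3 crank.py 14 5
```

```text
t 4.1 tcp [512.3 120.4  79.6] rad 38.2 phase cw from start 62.7 F [-7.2  1.1  6.5] w 17.5 ang -0.1
[[0.0066, 0.0071, 0.0003, 0.0], [0.0031, 0.0092, 0.0003, 0.0], [0.0008, 0.0097, 0.0003, 0.0], [-0.0016, 0.0096, 0.0003, 0.0], [-0.0039, 0.009, 0.0003, 0.0]]
```

Works well; carrying on round the circle.

{"method": "servo_tool", "body": {"deltas": [[0.0066,0.0071,0,0],[0.0031,0.0092,0,0],[0.0008,0.0097,0,0],[-0.0016,0.0096,0,0],[-0.0039,0.009,0,0]]}}

```text
time_s: 4.6
tcp_pos: [517.1, 78.4, 79.7]
tcp_rot: [[1.0, -0.004, -0.013], [-0.004, -1.0, 0.018], [-0.013, -0.018, -1.0]]
force: [-1.5, 6.2, 1.1]
grip_width: 17.4
```

```bash
python3 crank.py 14 5
```

```text
t 4.6 tcp [517.1  78.4  79.7] rad 38.6 phase cw from start 129.4 F [-1.5  6.2  1.1] w 17.4 ang -0.2
[[-0.0042, 0.0087, 0.0003, 0.0], [-0.0072, 0.0065, 0.0003, 0.0], [-0.0086, 0.0046, 0.0003, 0.0], [-0.0095, 0.0024, 0.0003, 0.0], [-0.0097, 0.0, 0.0003, 0.0]]
```

{"method": "servo_tool", "body": {"deltas": [[-0.0042,0.0087,0,0],[-0.0072,0.0065,0,0],[-0.0086,0.0046,0,0],[-0.0095,0.0024,0,0],[-0.0097,0,0,0]]}}

```text
time_s: 5.1
tcp_pos: [485.3, 55.9, 79.8]
tcp_rot: [[1.0, -0.007, 0.011], [-0.007, -1.0, 0.021], [0.01, -0.021, -1.0]]
force: [4.5, -3.1, -4.8]
grip_width: 17.2
```

```bash
python3 crank.py 14 5
```

```text
t 5.1 tcp [485.3  55.9  79.8] rad 40.2 phase cw from start 188.8 F [ 4.5 -3.1 -4.8] w 17.2 ang -0.4
[[-0.0097, -0.0007, 0.0004, 0.0], [-0.0093, -0.0029, 0.0004, 0.0], [-0.0084, -0.005, 0.0004, 0.0], [-0.0069, -0.0069, 0.0004, 0.0], [-0.005, -0.0084, 0.0004, 0.0]]
```

{"method": "servo_tool", "body": {"deltas": [[-0.0097,-0.0007,0,0],[-0.0093,-0.0029,0,0],[-0.0084,-0.005,0,0],[-0.0069,-0.0069,0,0],[-0.005,-0.0084,0,0]]}}

```text
time_s: 5.6
tcp_pos: [446.0, 75.6, 79.8]
tcp_rot: [[1.0, -0.007, 0.017], [-0.007, -1.0, 0.01], [0.017, -0.01, -1.0]]
force: [2.5, -3.2, -2.4]
grip_width: 17.5
```

```bash
python3 crank.py 14 5
```

```text
t 5.6 tcp [446.   75.6  79.8] rad 42.0 phase cw from start 253.3 F [ 2.5 -3.2 -2.4] w 17.5 ang -0.4
[[-0.0019, -0.01, 0.0004, 0.0], [-0.0014, -0.0096, 0.0004, 0.0], [0.0009, -0.0097, 0.0004, 0.0], [0.0033, -0.0092, 0.0004, 0.0], [0.0054, -0.0081, 0.0004, 0.0]]
```

{"method": "servo_tool", "body": {"deltas": [[-0.0019,-0.01,0,0],[-0.0014,-0.0096,0,0],[0.0009,-0.0097,0,0],[0.0033,-0.0092,0,0],[0.0054,-0.0081,0,0]]}}

```text
time_s: 6.1
tcp_pos: [449.4, 120.6, 79.8]
tcp_rot: [[1.0, -0.001, 0.014], [-0.001, -1.0, -0.002], [0.014, 0.002, -1.0]]
force: [3.3, -7.5, -1.2]
grip_width: 17.2
```

```bash
python3 crank.py 11 5
```

```text
t 6.1 tcp [449.4 120.6  79.8] rad 41.4 phase cw from start 318.7 F [ 3.3 -7.5 -1.2] w 17.2 ang -0.1
[[0.0062, -0.0049, 0.0004, 0.0], [0.0061, -0.0046, 0.0004, 0.0], [0.0069, -0.0034, 0.0004, 0.0], [0.0074, -0.002, 0.0004, 0.0], [0.0076, -0.0006, 0.0004, 0.0]]
```

{"method": "servo_tool", "body": {"deltas": [[0.0062,-0.0049,0,0],[0.0061,-0.0046,0,0],[0.007,-0.0034,0,0],[0.005,-0.0013,0,0],[0.002,-0.0003,0,0]]}}

```text
time_s: 6.6
tcp_pos: [470.1, 134.0, 79.7]
tcp_rot: [[1.0, 0.005, -0.004], [0.005, -1.0, -0.013], [-0.004, 0.013, -1.0]]
force: [-2.7, -4.6, 3.7]
grip_width: 17.0
```

```bash
python3 crank.py 4 5
```

```text
t 6.6 tcp [470.1 134.   79.7] rad 40.1 phase cw from start 353.8 F [-2.7 -4.6  3.7] w 17.0 ang 0.3
[[0.0027, -0.0007, 0.0003, 0.0], [0.0027, -0.0006, 0.0003, 0.0], [0.0028, -0.0004, 0.0003, 0.0], [0.0028, -0.0002, 0.0003, 0.0], [0.0028, -0.0, 0.0003, 0.0]]
```

{"method": "servo_tool", "body": {"deltas": [[0.003,-0.0007,0,0],[0.004,-0.0006,0,0],[0.004,0,0,0],[0.004,0,0,0],[0.005,0.001,0,0]]}}

```text
time_s: 7.1
tcp_pos: [472.8, 134.4, 79.6]
tcp_rot: [[0.998, 0.009, -0.055], [0.008, -1.0, -0.02], [-0.055, 0.02, -0.998]]
force: [-17.4, -0.3, 13.5]
grip_width: 17.1
```

```bash
python3 crank.py 4 5
```

```text
t 7.1 tcp [472.8 134.4  79.6] rad 39.7 phase cw from start 357.7 F [-17.4  -0.3  13.5] w 17.1 ang 0.5
[[0.0026, -0.0009, 0.0003, 0.0], [0.0028, -0.0004, 0.0003, 0.0], [0.0028, -0.0002, 0.0003, 0.0], [0.0028, -0.0, 0.0003, 0.0], [0.0028, 0.0002, 0.0003, 0.0]]
```

The force has risen to 17 N with no motion, so this looks like the hard stop. One more push to confirm.

{"method": "servo_tool", "body": {"deltas": [[0.005,0,0,0],[0.006,0,0,0],[0.006,0,0,0],[0.006,0,0,0]]}}

```text
time_s: 7.5
tcp_pos: [472.4, 134.4, 79.2]
tcp_rot: [[0.993, 0.016, -0.12], [0.012, -0.999, -0.03], [-0.121, 0.028, -0.992]]
force: [-20.6, -5.7, 18.1]
grip_width: 17.1
```

```bash
python3 crank.py 4 1
python3 - <<'E'
from h import *
a=snap("scene",2);b=snap("top",2)
c=lambda s,x,y,w,h,k:cv2.resize(s["image"][y:y+h,x:x+w],None,fx=k,fy=k,interpolation=cv2.INTER_CUBIC)[:,:,::-1]
cv2.imwrite("pics/c2.png",np.hstack([c(a,240,180,80,60,5),c(b,185,155,80,60,5)]))
E
```

```text
t 7.5 tcp [472.4 134.4  79.2] rad 39.7 phase cw from start 357.2 F [-20.6  -5.7  18.1] w 17.1 ang 0.7
[[0.0027, -0.0009, 0.0002, 0.0]]
```

View pics/c2.png

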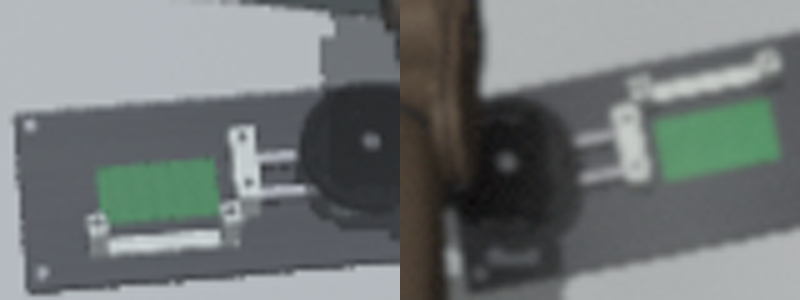

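The end stop has run out on its rods (scene view (243,160)) and the wheel no longer turns under 20 N. But pushing has left the tool tilted by about 0.12 rad. I'll release and see what remains.

{"method": "servo_tool", "body": {"deltas": [[-0.001,0,0,0],[0,0,0,0],[0,0,0,0],[0,0,0,0],[0,0,0,0]], "jaw": 0}}

```text
time_s: 8.1
tcp_pos: [467.9, 136.9, 79.0]
tcp_rot: [[0.992, 0.016, -0.126], [0.013, -1.0, -0.027], [-0.126, 0.025, -0.992]]
force: [-0.3, -0.6, -1.2]
grip_width: 85.4
```

{"method": "servo_tool", "body": {"deltas": [[0,0,-0.015,0],[0,0,-0.02,0],[0,0,-0.02,0]]}}

```text
time_s: 8.4
tcp_pos: [472.6, 138.4, 131.4]
tcp_rot: [[0.991, 0.016, -0.134], [0.012, -1.0, -0.027], [-0.134, 0.025, -0.991]]
force: [0.1, 0.0, 0.4]
grip_width: 85.2
```

A 7.7° tilt remains, because each row takes the measured pose as its start. The tilt lies along deck -x, so I'll undo it by pushing the closed fingertips in deck -x against the rear face of the fixed back-stop block at deck y = -47. The reaction turns the tool back.

```bash
cat > p.py <<'E'
import sys
from h import *
from scipy.spatial.transform import Rotation as Ro
th=np.radians(12.3);O=np.array([515.,-50.8]);RD=np.array([[np.cos(th),-np.sin(th)],[np.sin(th),np.cos(th)]])
def plan(goal,ang=None,step=48.,turn=8.5,deck=False):
    s=state();p=s["tcp_pos"].copy();R=s["tcp_rot"]
    A=lambda R:np.degrees(np.arctan2(R[1,0],R[0,0]))
    a=A(R)
    print("t",round(s["time_s"],2),"tcp",p.round(1),"deck",(RD.T@(p[:2]-O)).round(1),"ang",a.round(2),"tiltdeck",(RD.T@R[:2,2]).round(3),"F",s["force"].round(1),"Fdeck",(RD.T@s["force"][:2]).round(1),"w",round(s["grip_width"],1))
    if ang is None: ang=a
    g=np.array(goal,float);rows=[]
    if deck: g[:2]=O+RD@g[:2]
    while len(rows)<30:
        d=g-p;n=np.linalg.norm(d);da=(ang-A(R)+90)%180-90
        if n<.05 and abs(da)<.05:break
        d=d*min(1,step/n) if n>0 else d
        ta=np.clip(da,-turn,turn)
        x=R.T@d
        rows.append([round(float(q),4) for q in (*x/1000,-ta)])
        p=p+d;R=R@Ro.from_euler('z',-ta,degrees=True).as_matrix()
    for i in range(0,len(rows),5):print(rows[i:i+5])
if __name__=="__main__":
    dk=sys.argv[1]=="d"
    v=[float(x) for x in sys.argv[1+dk:]]
    plan(v[:3],*(v[3:]),deck=dk)
E
python3 p.py d 90 -47 140 12.3 45
```

```text
t 8.4 tcp [472.6 138.4 131.4] deck [ -1.1 193.9] ang 0.72 tiltdeck [-0.137  0.002] F [0.1 0.  0.4] Fdeck [0.1 0. ] w 85.2
[[0.0236, 0.0381, -0.0038, -8.5], [0.0177, 0.0412, -0.0038, -3.0035], [0.0155, 0.0421, -0.0038, 0.0284], [0.0156, 0.0421, -0.0038, -0.0003], [0.0156, 0.0421, -0.0038, 0.0]]
[[0.0113, 0.0305, -0.0027, -0.0]]
```

{"method": "servo_tool", "body": {"deltas": [[0.0235,0.038,-0.006,-8.5],[0.0175,0.041,-0.006,-3],[0.0155,0.042,-0.004,0],[0.0155,0.042,-0.004,0],[0.0155,0.042,-0.004,0]], "jaw": 1}}

```text
time_s: 8.9
tcp_pos: [602.1, -49.5, 148.7]
tcp_rot: [[0.965, 0.23, -0.125], [0.228, -0.973, -0.025], [-0.128, -0.004, -0.992]]
force: [0.4, 0.8, 0.4]
grip_width: 12.2
```

```bash
python3 p.py d 88 -47 60 12.3 30
```

```text
t 8.9 tcp [602.1 -49.5 148.7] deck [ 85.4 -17.3] ang 13.31 tiltdeck [-0.128  0.002] F [0.4 0.8 0.4] Fdeck [0.5 0.7] w 12.2
[[0.0043, 0.0096, 0.0281, 1.0076], [0.0045, 0.0096, 0.0281, -0.0083], [0.0045, 0.0096, 0.0281, 0.0001], [0.0005, 0.0012, 0.0034, -0.0]]
```

{"method": "servo_tool", "body": {"deltas": [[0.005,0.0096,0.028,1],[0.005,0.0096,0.028,0],[0.005,0.007,0.028,0],[0.001,0,0.01,0],[0,0,0,0]]}}

```text
time_s: 9.4
tcp_pos: [618.9, -82.9, 52.9]
tcp_rot: [[0.972, 0.203, -0.116], [0.201, -0.979, -0.026], [-0.119, 0.002, -0.993]]
force: [-0.4, -0.9, -1.3]
grip_width: 0.1
```

```bash
python3 p.py d 88 -47 25 12.3 15
python3 - <<'E'
from h import *
a=snap("scene",3);b=snap("top",3)
c=lambda s,x,y,w,h,k:cv2.resize(s["image"][y:y+h,x:x+w],None,fx=k,fy=k,interpolation=cv2.INTER_CUBIC)[:,:,::-1]
cv2.imwrite("pics/c3.png",np.hstack([c(a,220,170,80,80,5),c(b,220,120,80,80,5)]))
E
```

```text
t 9.4 tcp [618.9 -82.9  52.9] deck [ 94.6 -53.5] ang 11.71 tiltdeck [-0.119 -0.001] F [-0.4 -0.9 -1.3] Fdeck [-0.6 -0.8] w 0.1
[[-0.0017, -0.0033, 0.0145, -0.5943], [-0.0016, -0.0032, 0.0139, 0.0043]]
```

View pics/c3.png

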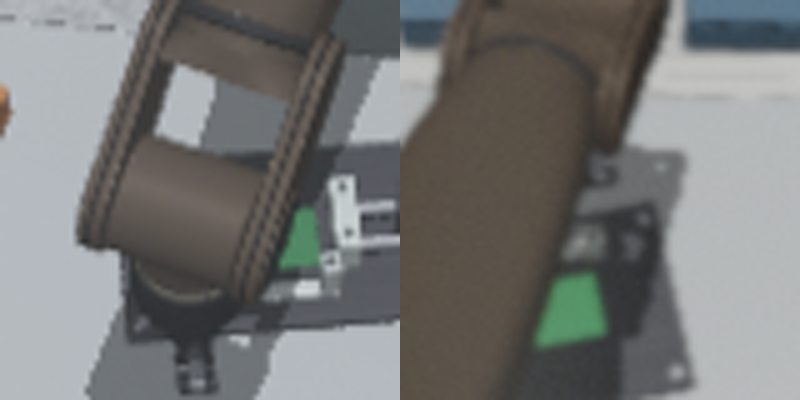

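The fingertips, at (197,385) in the left half, are just behind the deck, as planned. Going down now, then pushing in -x.

{"method": "servo_tool", "body": {"deltas": [[-0.002,-0.0035,0.014,0],[-0.002,-0.0035,0.012,0],[0,0,0.003,0]]}}

```text
time_s: 9.8
tcp_pos: [613.1, -76.4, 29.0]
tcp_rot: [[0.973, 0.206, -0.106], [0.204, -0.979, -0.029], [-0.11, 0.007, -0.994]]
force: [-0.4, 0.1, -0.2]
grip_width: 0.3
```

```bash
python3 p.py d 60 -47 24 12.3 6
```

```text
t 9.8 tcp [613.1 -76.4  29. ] deck [ 90.4 -45.9] ang 11.82 tiltdeck [-0.11  -0.006] F [-0.4  0.1 -0.2] Fdeck [-0.3  0.1] w 0.3
[[-0.0058, 0.0003, 0.0016, -0.4814], [-0.0058, 0.0002, 0.0016, 0.0029], [-0.0058, 0.0002, 0.0016, -0.0], [-0.0058, 0.0002, 0.0016, 0.0], [-0.0058, 0.0002, 0.0016, -0.0]]
[[-0.0008, 0.0, 0.0002, 0.0]]
```

{"method": "servo_tool", "body": {"deltas": [[-0.006,0,0.0015,0],[-0.006,0,0.0015,0],[-0.006,0,0.001,0],[-0.006,0,0.001,0],[-0.005,0,0.001,0]]}}

```text
time_s: 10.3
tcp_pos: [582.2, -82.4, 26.6]
tcp_rot: [[0.973, 0.207, -0.105], [0.205, -0.978, -0.03], [-0.109, 0.008, -0.994]]
force: [0.3, 0.5, -0.5]
grip_width: -0.2
```

```bash
python3 p.py d 50 -47 24 12.3 6
```

```text
t 10.3 tcp [582.2 -82.4  26.6] deck [ 59.  -45.2] ang 11.88 tiltdeck [-0.109 -0.007] F [ 0.3  0.5 -0.5] Fdeck [0.4 0.4] w -0.2
[[-0.0054, 0.0012, 0.0023, -0.419], [-0.0032, 0.0007, 0.0013, 0.0025]]
```

{"method": "servo_tool", "body": {"deltas": [[-0.006,0.001,0.001,0],[-0.006,0,0,0],[-0.006,0,0,0]]}}

```text
time_s: 10.6
tcp_pos: [581.5, -83.6, 29.3]
tcp_rot: [[0.979, 0.197, -0.049], [0.196, -0.98, -0.023], [-0.053, 0.013, -0.999]]
force: [16.5, 4.4, -10.5]
grip_width: -0.1
```

```bash
python3 p.py d 50 -47 24 12.3 6
```

```text
t 10.6 tcp [581.5 -83.6  29.3] deck [ 58.  -46.2] ang 11.3 tiltdeck [-0.053 -0.012] F [ 16.5   4.4 -10.5] Fdeck [17.   0.8] w -0.1
[[-0.0048, 0.0005, 0.0035, -0.9973], [-0.0029, 0.0003, 0.0021, 0.0013]]
```

The tilt is coming back quickly, now -0.053. A few more rows.

{"method": "servo_tool", "body": {"deltas": [[-0.006,0,0,0],[-0.006,0,0,0],[-0.003,0,0,0]]}}

```text
time_s: 10.9
tcp_pos: [582.8, -84.8, 33.1]
tcp_rot: [[0.982, 0.19, 0.001], [0.19, -0.982, -0.022], [-0.003, 0.022, -1.0]]
force: [4.7, 2.0, -2.9]
grip_width: -0.2
```

```bash
python3 p.py d 58 -47 24 12.3 6
```

```text
t 10.9 tcp [582.8 -84.8  33.1] deck [ 59.  -47.7] ang 10.96 tiltdeck [-0.004 -0.022] F [ 4.7  2.  -2.9] Fdeck [5.1 1. ] w -0.2
[[-0.0006, -0.0006, 0.0059, -1.3369], [-0.0003, -0.0003, 0.0032, -0.0003]]
```

{"method": "servo_tool", "body": {"deltas": [[-0.003,0,0,0],[0.004,0,-0.01,-1],[0,0,-0.025,0],[0,0,-0.015,0]]}}

```text
time_s: 11.3
tcp_pos: [584.7, -83.1, 84.0]
tcp_rot: [[0.978, 0.207, 0.006], [0.207, -0.978, -0.021], [0.002, 0.022, -1.0]]
force: [-0.9, -0.3, 0.1]
grip_width: 0.1
```

```bash
python3 p.py d 39 -15 75 12.3 20
```

```text
t 11.3 tcp [584.7 -83.1  84. ] deck [ 61.2 -46.4] ang 11.98 tiltdeck [ 0.002 -0.022] F [-0.9 -0.3  0.1] Fdeck [-0.9 -0.1] w 0.1
[[-0.0114, -0.0159, 0.0042, -0.3245], [-0.011, -0.0156, 0.0041, -0.0001]]
```

{"method": "servo_tool", "body": {"deltas": [[-0.0115,-0.016,0,0],[-0.011,-0.0155,0,0],[0,0,0.01,0],[0,0,0.02,0],[0,0,0.012,0]]}}

```text
time_s: 11.8
tcp_pos: [561.1, -60.2, 48.3]
tcp_rot: [[0.978, 0.207, 0.021], [0.208, -0.978, -0.026], [0.015, 0.03, -0.999]]
force: [-0.6, 0.4, -1.0]
grip_width: -0.2
```

```bash
python3 p.py d 39 -25 28 12.3 8
```

```text
t 11.8 tcp [561.1 -60.2  48.3] deck [ 43. -19.] ang 12.0 tiltdeck [ 0.015 -0.03 ] F [-0.6  0.4 -1. ] Fdeck [-0.5  0.6] w -0.2
[[-0.0016, 0.002, 0.0076, -0.2954], [-0.0016, 0.002, 0.0076, -0.0001], [-0.0011, 0.0014, 0.0053, -0.0]]
```

{"method": "servo_tool", "body": {"deltas": [[-0.002,0.001,0.009,-0.3],[-0.001,0.001,0.008,0],[0,0.002,0,0],[0,0.006,0,0],[0,0.006,0,0]]}}

```text
time_s: 12.3
tcp_pos: [559.0, -69.6, 27.8]
tcp_rot: [[0.979, 0.204, 0.009], [0.204, -0.979, -0.004], [0.008, 0.006, -1.0]]
force: [-3.3, 31.0, 10.7]
grip_width: 0.2
```

```bash
python3 p.py d 39 -30 28 12.3 8
```

```text
t 12.3 tcp [559.  -69.6  27.8] deck [ 38.9 -27.8] ang 11.77 tiltdeck [ 0.008 -0.006] F [-3.3 31.  10.7] Fdeck [ 3.4 31. ] w 0.2
[[0.0001, 0.0022, -0.0002, -0.5256]]
```

{"method": "servo_tool", "body": {"deltas": [[0,0.005,0,0],[0,0.002,0,0],[0,-0.006,-0.01,0],[0,0,-0.03,0],[0,0,-0.03,0]], "jaw": 0}}

```text
time_s: 12.8
tcp_pos: [552.1, -64.9, 95.6]
tcp_rot: [[0.979, 0.203, -0.013], [0.203, -0.979, 0.01], [-0.011, -0.012, -1.0]]
force: [0.3, -0.1, 0.2]
grip_width: 72.1
```

```bash
python3 p.py d 39 -30 150 12.3 40
python3 - <<'E'
from h import *
b=snap("top",4);crop(b,185,140,160,85,5,"pics/t4.png")
E
```

```text
t 12.8 tcp [552.1 -64.9  95.6] deck [ 33.3 -21.6] ang 11.73 tiltdeck [-0.011  0.012] F [ 0.3 -0.1  0.2] Fdeck [ 0.3 -0.2] w 72.1
[[0.0038, 0.0055, -0.0394, -0.5721], [0.0014, 0.0021, -0.0151, -0.0]]
```

View pics/t4.png

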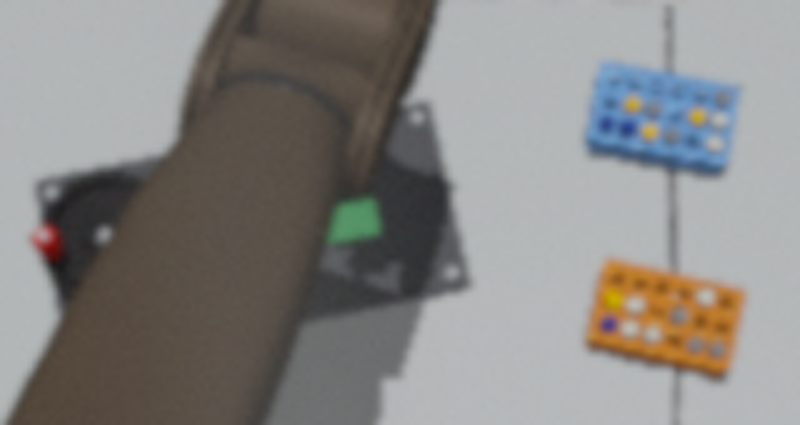

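The handle is back at (45,240), its starting place, so the turn is complete. The tool is upright to 0.012 rad and the racks have not moved. On to the blue rack.

```bash
python3 p.py 587.5 -303 110 -10 48 4.6
```

```text
t 12.85 tcp [555.7 -65.8 101.7] deck [ 36.6 -23.3] ang 11.74 tiltdeck [-0.002  0.008] F [1.8 0.6 2.4] Fdeck [1.8 0.2] w 79.1
[[-0.0034, 0.0478, -0.002, 4.6], [0.0004, 0.048, -0.002, 4.6], [0.0042, 0.0478, -0.002, 4.6], [0.0081, 0.0473, -0.002, 4.6], [0.0117, 0.046, -0.002, 3.3412]]
```

{"method": "servo_tool", "body": {"deltas": [[-0.0035,0.046,-0.005,4.6],[0.0005,0.046,-0.004,4.6],[0.004,0.046,-0.003,4.6],[0.008,0.046,-0.002,4.6],[0.0117,0.04,-0.002,3.3]]}}

```text
time_s: 13.35
tcp_pos: [593.5, -296.0, 130.2]
tcp_rot: [[0.984, -0.179, 0.016], [-0.179, -0.984, -0.004], [0.016, 0.001, -1.0]]
force: [0.4, -0.4, -0.3]
grip_width: 85.6
```

```bash
python3 p.py 587.5 -303 90 -10 30 4.6
```

```text
t 13.35 tcp [ 593.5 -296.   130.2] deck [  24.5 -256.3] ang -10.3 tiltdeck [ 0.015 -0.007] F [ 0.4 -0.4 -0.3] Fdeck [ 0.3 -0.5] w 85.6
[[-0.0039, 0.0058, 0.0292, -0.304], [-0.0015, 0.0022, 0.011, 0.0]]
```

{"method": "servo_tool", "body": {"deltas": [[-0.004,0.005,0.028,0],[-0.0015,0.002,0.02,0],[0,0,0.01,0],[0,0,0,0]]}}

```text
time_s: 13.75
tcp_pos: [592.3, -314.9, 79.5]
tcp_rot: [[0.981, -0.189, 0.031], [-0.189, -0.982, -0.018], [0.034, 0.011, -0.999]]
force: [-0.7, 0.1, -0.6]
grip_width: 85.4
```

```bash
python3 p.py 587.5 -303 10 -10 25 4.6
python3 - <<'E'
from h import *
a=snap("scene",5);b=snap("top",5)
c=lambda s,x,y,w,h,k:cv2.resize(s["image"][y:y+h,x:x+w],None,fx=k,fy=k,interpolation=cv2.INTER_CUBIC)[:,:,::-1]
cv2.imwrite("pics/c5.png",np.hstack([c(a,170,190,66,66,6),c(b,285,125,66,66,6)]))
E
```

```text
t 13.75 tcp [ 592.3 -314.9   79.5] deck [  19.3 -274.5] ang -10.87 tiltdeck [ 0.027 -0.024] F [-0.7  0.1 -0.6] Fdeck [-0.7  0.3] w 85.4
[[-0.0033, -0.0041, 0.0244, -0.8727], [-0.0032, -0.0041, 0.0244, 0.0004], [-0.0027, -0.0034, 0.0203, -0.0]]
```

View pics/c5.png

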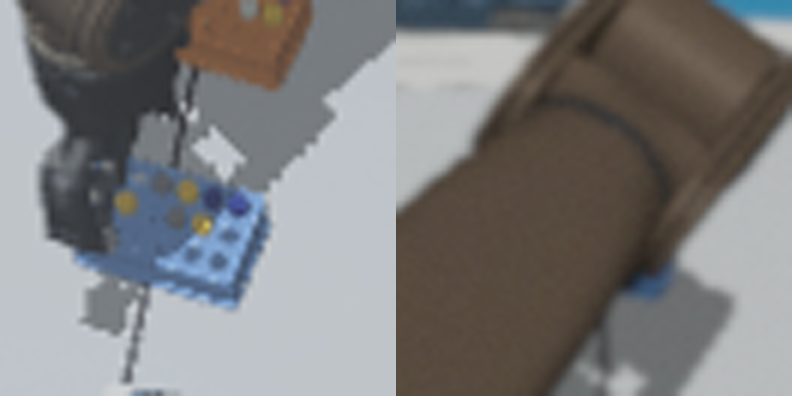

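The gripper sits over the left part of the rack; the tool overshot in -y by about 12 mm, and there is also parallax. I'll correct in small steps.

{"method": "servo_tool", "body": {"deltas": [[-0.004,-0.008,0.01,-0.8],[-0.001,-0.003,0.01,0],[0,0,0,0]]}}

```text
time_s: 14.15
tcp_pos: [592.8, -302.2, 62.8]
tcp_rot: [[0.984, -0.171, 0.037], [-0.171, -0.985, -0.022], [0.041, 0.015, -0.999]]
force: [-1.1, 1.2, -0.3]
grip_width: 85.0
```

```bash
python3 p.py 587.5 -303 10 -10 25 4.6
python3 - <<'E'
from h import *
a=snap("scene",6);t=state()
im=a["image"].copy()
R=t["tcp_rot"];p=t["tcp_pos"]
Q=proj(a,[p,p+R[:,0]*49,p-R[:,0]*49,[587.5,-303,34]])
k=10;x0,y0=175,205
c=cv2.resize(im[y0:y0+45,x0:x0+50],None,fx=k,fy=k,interpolation=cv2.INTER_CUBIC)[:,:,::-1].copy()
for q in Q: cv2.circle(c,tuple(int(v) for v in ((q+.5-[x0,y0])*k)),4,(0,0,255),-1)
cv2.imwrite("pics/c6.png",c)
E
```

```text
t 14.15 tcp [ 592.8 -302.2   62.8] deck [  22.5 -262.2] ang -9.83 tiltdeck [ 0.032 -0.029] F [-1.1  1.2 -0.3] Fdeck [-0.8  1.4] w 85.0
[[-0.0034, 0.0004, 0.0248, 0.1664], [-0.0034, 0.0004, 0.0248, -0.0001], [-0.0004, 0.0001, 0.0031, 0.0]]
```

View pics/c6.png

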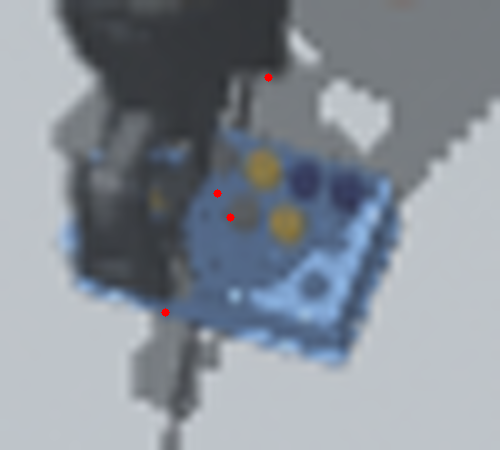

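The red dots are the projected TCP, open finger tips and rack centre. The rack dot (231,217) matches the face corners, and the fingers sit where kinematics puts them, allowing for their height. I'll correct x by -5 mm and descend.

{"method": "servo_tool", "body": {"deltas": [[-0.004,0,0.008,0],[-0.001,0,0.018,0],[0,0,0.014,0],[0,0,0.002,0]]}}

```text
time_s: 14.6
tcp_pos: [590.5, -302.6, 20.5]
tcp_rot: [[0.985, -0.17, 0.04], [-0.169, -0.985, -0.024], [0.044, 0.017, -0.999]]
force: [0.2, 0.1, 0.4]
grip_width: 85.6
```

```bash
python3 p.py 587.5 -303 9 -10 25 4.6
```

```text
t 14.6 tcp [ 590.5 -302.6   20.5] deck [  20.1 -262.1] ang -9.77 tiltdeck [ 0.034 -0.032] F [0.2 0.1 0.4] Fdeck [0.2 0.1] w 85.6
[[-0.0033, 0.0007, 0.0114, 0.2346]]
```

{"method": "servo_tool", "body": {"deltas": [[-0.003,0.0005,0.008,0],[0,0,0.002,0],[0,0,0,0]]}}

```text
time_s: 14.9
tcp_pos: [587.4, -303.0, 9.2]
tcp_rot: [[0.985, -0.171, 0.04], [-0.17, -0.985, -0.024], [0.043, 0.017, -0.999]]
force: [0.2, 0.0, 0.2]
grip_width: 85.5
```

{"method": "servo_tool", "body": {"deltas": [[0,0,0,0],[0,0,0,0],[0,0,0,0],[0,0,0,0]], "jaw": 1}}

```text
time_s: 15.3
tcp_pos: [588.3, -303.7, 11.1]
tcp_rot: [[0.984, -0.171, 0.042], [-0.17, -0.985, -0.025], [0.046, 0.018, -0.999]]
force: [-0.6, 0.3, -2.4]
grip_width: 59.4
```

```bash
python3 p.py 587.5 -303 10 -10 25 4.6
```

```text
t 15.3 tcp [ 588.3 -303.7   11.1] deck [  17.8 -262.7] ang -9.78 tiltdeck [ 0.036 -0.034] F [-0.6  0.3 -2.4] Fdeck [-0.5  0.4] w 59.4
[[-0.001, -0.0006, 0.0011, 0.221]]
```

Gripped: width 59.4, where the handle's 19 mm also read 2 mm low. Lifting.

{"method": "servo_tool", "body": {"deltas": [[0,0,-0.01,0],[0,0,-0.025,0],[0,0,-0.03,0],[0,0,-0.02,0]]}}

```text
time_s: 15.7
tcp_pos: [581.3, -299.0, 94.0]
tcp_rot: [[0.985, -0.171, 0.032], [-0.17, -0.985, -0.018], [0.035, 0.013, -0.999]]
force: [-0.3, -0.8, -0.6]
grip_width: 59.9
```

```bash
python3 p.py d -15 -12 95 12.3 45 4.5
python3 - <<'E'
from h import *
a=snap("scene",7);b=snap("top",7)
c=lambda s,x,y,w,h,k:cv2.resize(s["image"][y:y+h,x:x+w],None,fx=k,fy=k,interpolation=cv2.INTER_CUBIC)[:,:,::-1]
cv2.imwrite("pics/c7.png",np.hstack([c(a,160,180,66,66,6),c(b,285,125,66,66,6)]))
E
```

```text
t 15.7 tcp [ 581.3 -299.    94. ] deck [  11.9 -256.6] ang -9.79 tiltdeck [ 0.028 -0.025] F [-0.3 -0.8 -0.6] Fdeck [-0.4 -0.8] w 59.9
[[-0.0214, -0.0396, -0.0014, -4.5], [-0.0182, -0.0411, -0.0014, -4.5], [-0.0149, -0.0424, -0.0014, -4.5], [-0.0115, -0.0435, -0.0014, -4.5], [-0.0081, -0.0442, -0.0014, -4.0873]]
[[-0.0023, -0.021, -0.0007, 0.0005]]
```

View pics/c7.png

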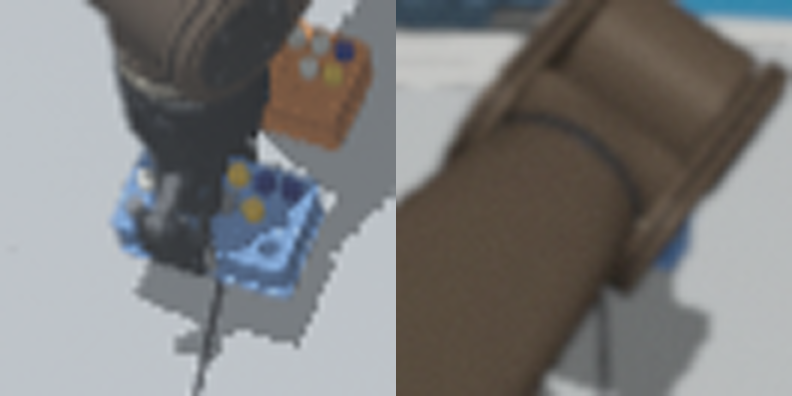

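The rack is lifted, with its shadow detached, and held near its middle. Moving over the deck, a little short of the corner.

{"method": "servo_tool", "body": {"deltas": [[-0.021,-0.04,0,-4.5],[-0.018,-0.041,0,-4.5],[-0.015,-0.042,0,-4.5],[-0.0115,-0.043,0,-4.5],[-0.006,-0.03,0,-4]]}}

```text
time_s: 16.3
tcp_pos: [512.5, -99.7, 85.4]
tcp_rot: [[0.975, 0.218, 0.037], [0.219, -0.975, -0.023], [0.031, 0.031, -0.999]]
force: [0.8, -0.5, -1.4]
grip_width: 59.6
```

```bash
python3 p.py d -12 -12 70 12.3 20 4.5
```

```text
t 16.3 tcp [512.5 -99.7  85.4] deck [-12.9 -47.2] ang 12.65 tiltdeck [ 0.031 -0.03 ] F [ 0.8 -0.5 -1.4] Fdeck [ 0.7 -0.6] w 59.6
[[0.0003, -0.0186, 0.0074, 0.3494], [0.0002, -0.0171, 0.0069, -0.0]]
```

{"method": "servo_tool", "body": {"deltas": [[0,-0.016,0.008,0.35],[0,-0.012,0.01,0],[0,-0.004,0.012,0],[0,0,0.008,0],[0,0,0,0]]}}

```text
time_s: 16.8
tcp_pos: [502.0, -63.9, 39.7]
tcp_rot: [[0.976, 0.218, 0.029], [0.218, -0.976, -0.02], [0.024, 0.026, -0.999]]
force: [0.5, -0.5, -0.8]
grip_width: 59.4
```

```bash
python3 p.py d -8 -10 26 12.3 20 4.5
python3 - <<'E'
from h import *
a=snap("scene",8);b=snap("top",8)
c=lambda s,x,y,w,h,k:cv2.resize(s["image"][y:y+h,x:x+w],None,fx=k,fy=k,interpolation=cv2.INTER_CUBIC)[:,:,::-1]
cv2.imwrite("pics/c8.png",np.hstack([c(a,230,175,66,66,6),c(b,205,150,66,66,6)]))
E
```

```text
t 16.8 tcp [502.  -63.9  39.7] deck [-15.5 -10. ] ang 12.61 tiltdeck [ 0.024 -0.026] F [ 0.5 -0.5 -0.8] Fdeck [ 0.4 -0.6] w 59.4
[[0.0071, -0.0003, 0.0138, 0.3079]]
```

View pics/c8.png

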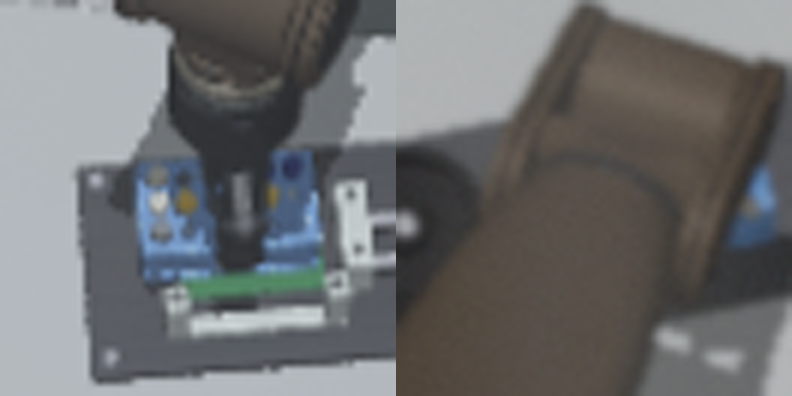

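The rack is square over the window, just short of both stops (end stop at (352,225) and back blocks at (180,300) and (337,285) in the left half). Lowering it to touch down.

{"method": "servo_tool", "body": {"deltas": [[0.0,0,0.012,0.3],[0,0,0.004,0],[0,0,0.002,0],[0,0,0.002,0]]}}

```text
time_s: 17.3
tcp_pos: [505.8, -67.2, 22.7]
tcp_rot: [[0.977, 0.209, 0.033], [0.209, -0.978, -0.022], [0.028, 0.028, -0.999]]
force: [-12.9, 4.5, 25.2]
grip_width: 59.5
```

```bash
python3 p.py d 0 0 22 12.3 5 4.5
```

```text
t 17.3 tcp [505.8 -67.2  22.7] deck [-12.4 -14. ] ang 12.09 tiltdeck [ 0.027 -0.028] F [-12.9   4.5  25.2] Fdeck [-11.7   7.1] w 59.5
[[0.0033, -0.0038, 0.0002, -0.2079], [0.0033, -0.0037, 0.0002, -0.0], [0.0033, -0.0037, 0.0002, -0.0], [0.0025, -0.0028, 0.0001, -0.0]]
```

It's down on the deck (25 N). I'll ease off a little and slide to the back stop.

{"method": "servo_tool", "body": {"deltas": [[0,0,-0.001,0],[0.004,0,0,-0.2],[0.004,0,0,0],[0.003,0,0,0]]}}

```text
time_s: 17.7
tcp_pos: [517.8, -65.3, 24.9]
tcp_rot: [[0.977, 0.212, 0.034], [0.212, -0.977, -0.022], [0.028, 0.029, -0.999]]
force: [-7.2, -2.4, 0.5]
grip_width: 59.6
```

```bash
python3 p.py d 0 0 22 12.3 5 4.5
```

```text
t 17.7 tcp [517.8 -65.3  24.9] deck [ -0.4 -14.8] ang 12.27 tiltdeck [ 0.028 -0.029] F [-7.2 -2.4  0.5] Fdeck [-7.6 -0.8] w 59.6
[[0.0001, -0.0049, 0.0008, -0.0341], [0.0001, -0.0049, 0.0008, -0.0], [0.0001, -0.0049, 0.0008, -0.0], [0.0, -0.0001, 0.0, -0.0]]
```

The back stop is reached (7.6 N, no vertical load). Now sliding to the end stop with a slight down bias.

{"method": "servo_tool", "body": {"deltas": [[0.0005,-0.004,0.001,0],[0.0005,-0.004,0.0005,0],[0.0005,-0.003,0.0005,0]]}}

```text
time_s: 18.0
tcp_pos: [516.7, -59.4, 23.2]
tcp_rot: [[0.977, 0.212, 0.03], [0.213, -0.976, -0.033], [0.023, 0.039, -0.999]]
force: [-6.0, -17.4, 3.8]
grip_width: 59.4
```

```bash
python3 p.py d 0 0 22 12.3 5 4.5
```

```text
t 18.0 tcp [516.7 -59.4  23.2] deck [-0.2 -8.8] ang 12.3 tiltdeck [ 0.022 -0.039] F [ -6.  -17.4   3.8] Fdeck [ -9.6 -15.7] w 59.4
[[0.0001, -0.005, 0.0005, 0.0032], [0.0001, -0.0039, 0.0004, 0.0]]
```

Run:
```python
from h import *
a=snap("scene",9);b=snap("top",9)
c=lambda s,x,y,w,h,k:cv2.resize(s["image"][y:y+h,x:x+w],None,fx=k,fy=k,interpolation=cv2.INTER_CUBIC)[:,:,::-1]
cv2.imwrite("pics/c9.png",c(a,240,192,60,45,12))
```

```text
(no output)
```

View pics/c9.png

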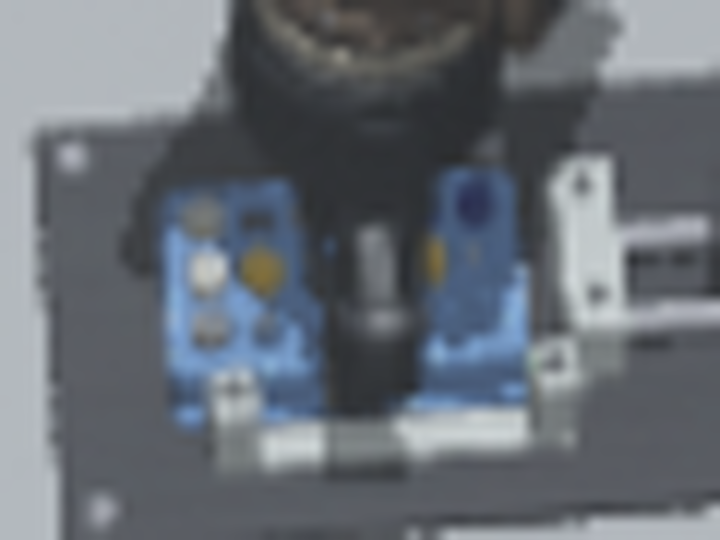

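The rack's +y corner is at (528,385), beside the left face of the +47 block at (540,375). There is still a gap to the end stop at (560,240). The corner seems to have caught on the block, since I pressed back before it had passed. I'll back off in x, advance in y, then press again.

{"method": "servo_tool", "body": {"deltas": [[-0.004,0.001,-0.001,0],[-0.002,0,0,0],[0,-0.003,0,0],[0,-0.003,0,0]]}}

```text
time_s: 18.5
tcp_pos: [510.3, -55.8, 23.9]
tcp_rot: [[0.977, 0.21, 0.033], [0.211, -0.977, -0.033], [0.025, 0.039, -0.999]]
force: [-0.1, -0.5, -1.6]
grip_width: 59.6
```

```bash
python3 p.py d 0 0 22 12.3 5 4.5
```

```text
t 18.5 tcp [510.3 -55.8  23.9] deck [-5.7 -3.9] ang 12.18 tiltdeck [ 0.025 -0.039] F [-0.1 -0.5 -1.6] Fdeck [-0.2 -0.4] w 59.6
[[0.004, -0.0028, 0.0013, -0.1226], [0.0017, -0.0012, 0.0006, -0.0001]]
```

{"method": "servo_tool", "body": {"deltas": [[0,-0.003,0.0008,0],[0,-0.003,0.0008,0],[0,-0.002,0.0003,0]]}}

```text
time_s: 18.8
tcp_pos: [510.9, -49.3, 23.5]
tcp_rot: [[0.976, 0.216, 0.038], [0.217, -0.975, -0.04], [0.028, 0.047, -0.998]]
force: [-1.6, -13.7, 1.6]
grip_width: 59.3
```

```bash
python3 p.py d 0 0 22 12.3 5 4.5
```

```text
t 18.8 tcp [510.9 -49.3  23.5] deck [-3.7  2.3] ang 12.55 tiltdeck [ 0.029 -0.047] F [ -1.6 -13.7   1.6] Fdeck [ -4.5 -13.1] w 59.3
[[0.0037, 0.0023, 0.0017, 0.2545]]
```

End stop contacted at y≈+2 with 13 N. Now pressing towards the back stop as well.

{"method": "servo_tool", "body": {"deltas": [[0.003,-0.0005,0.0005,0.25],[0.003,-0.0005,0.0005,0],[0.003,-0.0005,0.0005,0]]}}

```text
time_s: 19.1
tcp_pos: [513.6, -49.1, 23.2]
tcp_rot: [[0.975, 0.222, 0.018], [0.223, -0.974, -0.048], [0.007, 0.051, -0.999]]
force: [-16.6, -9.0, 17.3]
grip_width: 59.2
```

```bash
python3 p.py d 0 0 22 12.3 5 4.5
python3 - <<'E'
from h import *
a=snap("scene",10)
crop(a,240,192,60,45,12,"pics/c10.png")
E
```

```text
t 19.1 tcp [513.6 -49.1  23.2] deck [-1.  2.] ang 12.88 tiltdeck [ 0.008 -0.051] F [-16.6  -9.   17.3] Fdeck [-18.1  -5.3] w 59.2
[[0.0009, 0.0019, 0.0013, 0.5777]]
```

View pics/c10.png

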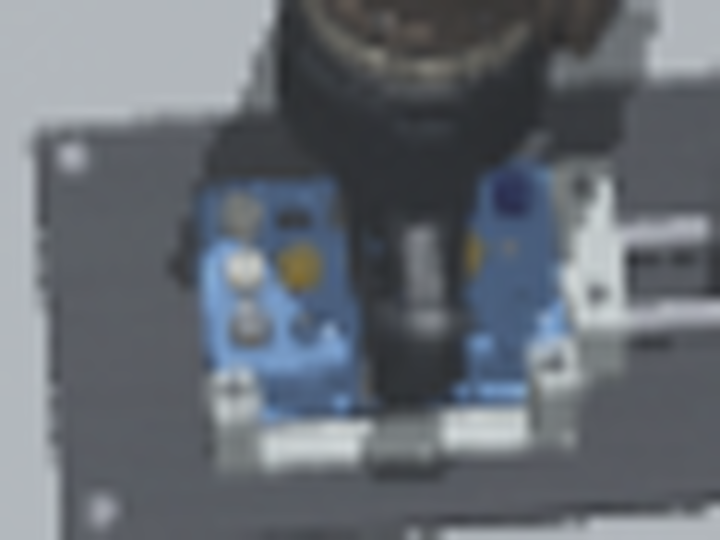

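The rack now sits in the corner, touching the end stop at (565,300) and both blocks. The tool has tilted about 0.05 rad since the grasp, so I'll open slightly to let the rack settle flat, regrip and press gently.

{"method": "servo_tool", "body": {"deltas": [[0,0,0,0],[0,0,0,0],[0,0,0,0],[0,0,0,0]], "jaw": 0.12}}

```text
time_s: 19.55
tcp_pos: [513.2, -47.9, 23.2]
tcp_rot: [[0.975, 0.223, 0.017], [0.223, -0.974, -0.047], [0.006, 0.05, -0.999]]
force: [-0.5, -0.3, -0.6]
grip_width: 74.9
```

```bash
python3 p.py d 0 0 22 12.3 5 4.5
python3 - <<'E'
from h import *
a=snap("scene",11)
crop(a,240,192,60,45,12,"pics/c11.png")
E
```

```text
t 19.55 tcp [513.2 -47.9  23.2] deck [-1.1  3.2] ang 12.89 tiltdeck [ 0.007 -0.05 ] F [-0.5 -0.3 -0.6] Fdeck [-0.5 -0.2] w 74.9
[[0.0011, 0.0032, 0.0014, 0.5938]]
```

View pics/c11.png

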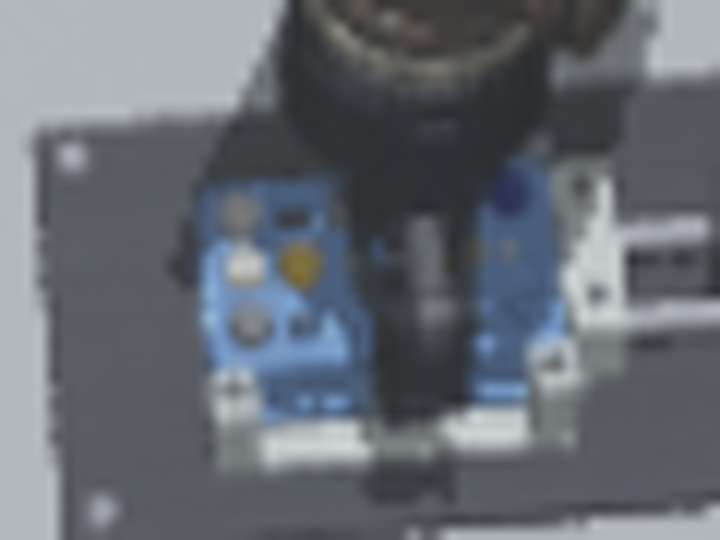

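Rack still seated. I'll square the tool and regrip.

{"method": "servo_tool", "body": {"deltas": [[0.001,0.002,0,0.5],[0,0,0,0]]}}

```text
time_s: 19.8
tcp_pos: [514.9, -49.4, 23.2]
tcp_rot: [[0.977, 0.214, 0.017], [0.214, -0.976, -0.047], [0.007, 0.049, -0.999]]
force: [-0.5, -0.7, 0.1]
grip_width: 75.4
```

{"method": "servo_tool", "body": {"deltas": [[0,0,0,0],[0,0,0,0],[0,0,0,0],[0,0,0,0]], "jaw": 1}}

```text
time_s: 20.2
tcp_pos: [513.0, -49.5, 23.7]
tcp_rot: [[0.977, 0.215, 0.01], [0.215, -0.975, -0.047], [0.0, 0.048, -0.999]]
force: [-0.2, -0.8, 1.2]
grip_width: 59.6
```

```bash
python3 p.py d 0 0 22 12.3 5 4.5
```

```text
t 20.2 tcp [513.  -49.5  23.7] deck [-1.7  1.7] ang 12.42 tiltdeck [ 0.    -0.048] F [-0.2 -0.8  1.2] Fdeck [-0.3 -0.7] w 59.6
[[0.0017, 0.0016, 0.0018, 0.1214]]
```

{"method": "servo_tool", "body": {"deltas": [[0.002,-0.002,0.0005,0],[0.0025,-0.0025,0.0005,0]]}}

```text
time_s: 20.4
tcp_pos: [513.2, -49.3, 23.8]
tcp_rot: [[0.976, 0.219, -0.002], [0.219, -0.974, -0.057], [-0.014, 0.056, -0.998]]
force: [-14.3, -14.9, 12.7]
grip_width: 59.9
```

```bash
python3 p.py d 0 0 22 12.3 5 4.5
```

```text
t 20.4 tcp [513.2 -49.3  23.8] deck [-1.5  1.8] ang 12.64 tiltdeck [-0.014 -0.056] F [-14.3 -14.9  12.7] Fdeck [-17.1 -11.5] w 59.9
[[0.0015, 0.0018, 0.0019, 0.3381]]
```

Both stops are loaded (17 N and 11.5 N) with almost no motion and little tilt change. Last check: does the force hold, and where is the rack?

```bash
python3 - <<'E'
from h import *
a=snap("scene",12);b=snap("top",12)
c=lambda s,x,y,w,h,k:cv2.resize(s["image"][y:y+h,x:x+w],None,fx=k,fy=k,interpolation=cv2.INTER_CUBIC)[:,:,::-1]
th=np.radians(12.3);ex=np.array([np.cos(th),np.sin(th)]);ey=np.array([-ex[1],ex[0]]);O=np.array([515,-50.8])
k=9;x0,y0=244,190
im=c(a,x0,y0,56,50,k).copy()
for x,y in((31,52.5),(31,-52.5),(-31,52.5),(-31,-52.5)):
    q=proj(a,[*(O+x*ex+y*ey),46])[0];cv2.circle(im,tuple(int(v) for v in (q+.5-[x0,y0])*k),3,(0,0,255),-1)
cv2.imwrite("pics/c12.png",im)
cv2.imwrite("pics/c12t.png",c(b,195,145,80,60,8))
E
python3 p.py d 0 0 22 12.3 5 4.5
```

```text
t 20.5 tcp [513.2 -49.3  23.9] deck [-1.5  1.8] ang 12.61 tiltdeck [-0.014 -0.055] F [-12.7 -13.1  10.7] Fdeck [-15.2 -10.1] w 59.9
[[0.0015, 0.0017, 0.0019, 0.3075]]
```

View pics/c12.png

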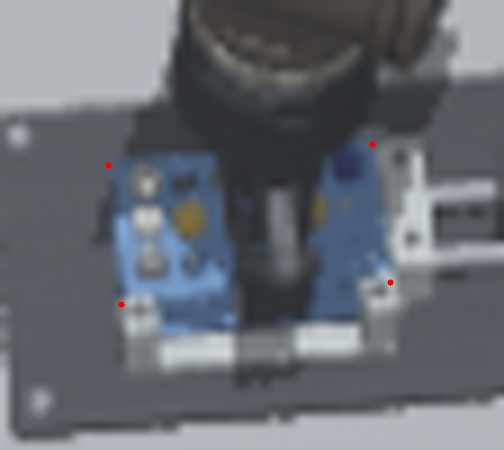

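View pics/c12t.png

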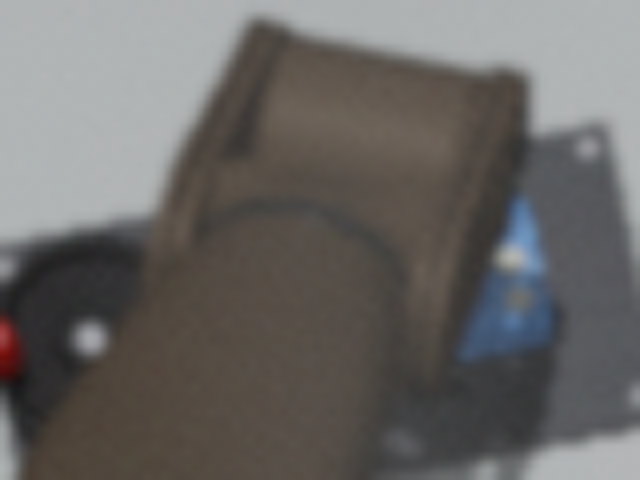

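The rack is in the corner, with its right edge on the end stop at (390,255) and its back edge on both blocks. The drawn seat corners run a consistent ~1 px off, within calibration. Next, does the push hold over a second with the same target?

Run:
```python
from h import *
for i in range(12):
    snapshot("top")
    if i%4==3: print(state()["time_s"],state()["force"].round(1),state()["tcp_pos"].round(1),state()["tcp_rot"][2].round(3))
```

```text
20.7 [-12.3 -12.3  11.4] [513.1 -49.3  23.8] [-0.013  0.055 -0.998]
20.9 [-12.1 -12.2  10.1] [513.1 -49.3  23.8] [-0.013  0.055 -0.998]
21.1 [-12.8 -12.4  11.4] [513.1 -49.3  23.8] [-0.013  0.055 -0.998]
```

Stable. Part of the y force could be friction on the back stop, though, so I'll ease x, press y first, then press both again.

{"method": "servo_tool", "body": {"deltas": [[-0.0015,-0.001,-0.0005,0],[-0.0005,-0.003,0,0]]}}

```text
time_s: 21.3
tcp_pos: [511.5, -49.6, 24.9]
tcp_rot: [[0.976, 0.219, 0.003], [0.218, -0.974, -0.063], [-0.011, 0.062, -0.998]]
force: [1.1, -14.8, -1.9]
grip_width: 59.7
```

```bash
python3 p.py d 0 0 22 12.3 5 4.5
```

```text
t 21.3 tcp [511.5 -49.6  24.9] deck [-3.2  1.9] ang 12.62 tiltdeck [-0.011 -0.062] F [  1.1 -14.8  -1.9] Fdeck [ -2.1 -14.7] w 59.7
[[0.0032, 0.0017, 0.003, 0.3159]]
```

With no x or z load there is 14.7 N on the end stop at the same y, so the contact is real. Now down and back again.

{"method": "servo_tool", "body": {"deltas": [[0.002,-0.0015,0.001,0],[0.0025,-0.0025,0.001,0],[0.0025,-0.0025,0.0005,0]]}}

```text
time_s: 21.6
tcp_pos: [512.8, -49.7, 24.4]
tcp_rot: [[0.974, 0.224, -0.014], [0.223, -0.972, -0.079], [-0.031, 0.074, -0.997]]
force: [-12.2, -12.6, 10.3]
grip_width: 59.8
```

```bash
python3 p.py d 0 0 22 12.3 5 4.5;python3 - <<'E'
from h import *
for i in range(6): a=snapshot("scene")
s=state();print(s["force"].round(1),s["tcp_pos"].round(1),s["tcp_rot"][2].round(3))
crop(a,244,190,56,50,9,"pics/c13.png")
E
```

```text
t 21.6 tcp [512.8 -49.7  24.4] deck [-1.9  1.6] ang 12.87 tiltdeck [-0.03  -0.074] F [-12.2 -12.6  10.3] Fdeck [-14.6  -9.7] w 59.8
[[0.002, 0.0014, 0.0024, 0.567]]
[-12.  -13.2  11.9] [512.8 -49.7  24.3] [-0.03   0.073 -0.997]
```

View pics/c13.png

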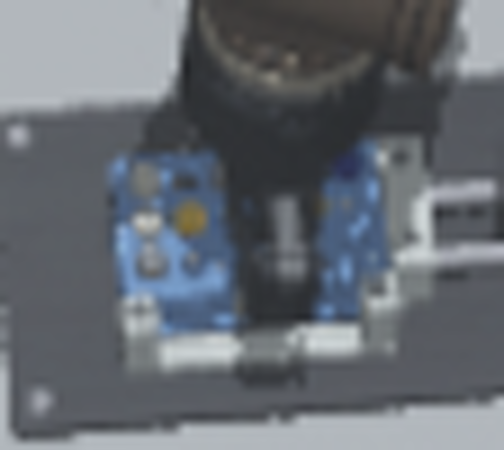

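Forces are good, but the tool has tilted about 0.04 rad from the regrip pose. The margin is 0.06, so I'll reset once more: open, square up, regrip, and one short press.

{"method": "servo_tool", "body": {"deltas": [[0,0,0,0],[0,0,0,0],[0,0,0,0],[0.001,0,0.0005,0.5],[0,0,0,0]], "jaw": 0.12}}

```text
time_s: 22.4
tcp_pos: [514.2, -48.7, 23.4]
tcp_rot: [[0.977, 0.214, -0.012], [0.213, -0.974, -0.077], [-0.028, 0.073, -0.997]]
force: [0.7, 0.3, -1.1]
grip_width: 75.4
```

{"method": "servo_tool", "body": {"deltas": [[0,0,0,0],[0,0,0,0],[0,0,0,0],[0,0,0,0]], "jaw": 1}}

```text
time_s: 22.8
tcp_pos: [512.1, -48.5, 23.9]
tcp_rot: [[0.976, 0.217, -0.02], [0.214, -0.974, -0.078], [-0.036, 0.072, -0.997]]
force: [-0.6, -0.7, 0.5]
grip_width: 59.4
```

```bash
python3 p.py d 0 0 22 12.3 5 4.5
```

```text
t 22.8 tcp [512.1 -48.5  23.9] deck [-2.4  2.8] ang 12.39 tiltdeck [-0.036 -0.072] F [-0.6 -0.7  0.5] Fdeck [-0.7 -0.5] w 59.4
[[0.0025, 0.0027, 0.002, 0.0944]]
```

{"method": "servo_tool", "body": {"deltas": [[0.0005,-0.0025,0.0005,0],[0.0028,-0.0028,0.0008,0]]}}

```text
time_s: 23.0
tcp_pos: [512.3, -48.4, 23.8]
tcp_rot: [[0.975, 0.221, -0.028], [0.218, -0.972, -0.091], [-0.047, 0.082, -0.995]]
force: [-17.8, -17.4, 17.3]
grip_width: 59.8
```

```bash
python3 p.py d 0 0 22 12.3 5 4.5;python3 - <<'E'
from h import *
for i in range(8): a=snap("scene",14)
s=state();print(s["force"].round(1),s["tcp_pos"].round(1),s["tcp_rot"][2].round(3))
b=snap("top",14);cv2.imwrite("pics/t14.png",b["image"][:,:,::-1]);crop(a,244,190,56,50,9,"pics/c14.png")
E
```

```text
t 23.0 tcp [512.3 -48.4  23.8] deck [-2.1  2.9] ang 12.6 tiltdeck [-0.047 -0.083] F [-17.8 -17.4  17.3] Fdeck [-21.1 -13.2] w 59.8
[[0.0022, 0.0028, 0.002, 0.296]]
[-12.9 -13.7  12.8] [512.2 -48.4  23.9] [-0.047  0.081 -0.996]
```

View pics/c14.png

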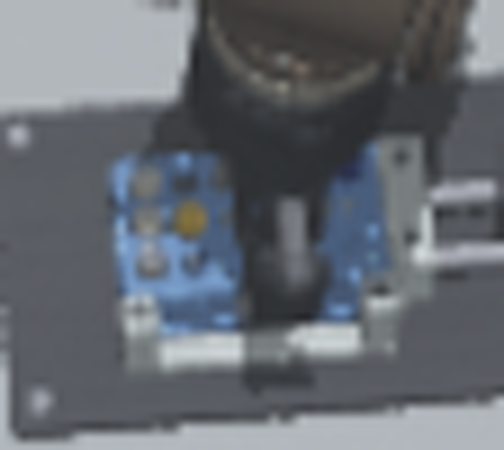

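View pics/t14.png

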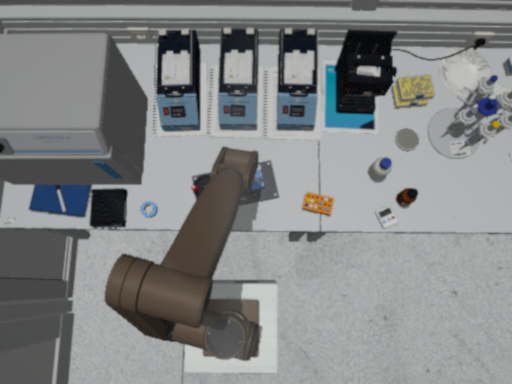

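The rack is seated against the end stop and both blocks, and the push holds at about 15 N (back) and 11 N (end). The tool has tilted only 0.015 rad since the regrip. The orange rack at (318,204) and the bystanders have not moved. Handing in.

```bash
python3 -c "
from bench import job_done;print(job_done())"
```

```text
the job is handed in; nothing more can be done
None
```

I turned the handwheel one full turn clockwise to its hard stop, then seated the blue rack in the corner and handed the job in at about 23 s with the gripper still pressing it. No verdict was reported.

**Wheel:** it would not move further under about 20 N. The end stop was out on its rods and the handle was back at its starting place in the picture.

**Last checks on the rack:**
- **Forces:** about 15 N against the back stop and 11 N against the end stop, worked out from the wrist force. The push held steady over the last 0.4 s.
- **End stop contact:** pressing along y alone gave nearly 15 N at the same position, so this is not just friction.
- **Fit:** the last picture shows the rack touching the end stop and both back blocks. The tool's yaw was 12.6° against 12.3° measured for the deck.
- **Bystanders:** the orange rack and the others look unmoved in the last overview picture.

**What went wrong on the way:**
- **Tilted tool:** pushing at the wheel stop left it tilted by about 0.13 rad. I straightened it by pressing the closed fingers against a back stop block, with up to 31 N.
- **Caught corner:** on the first slide the rack's corner caught on a back block, so I backed off and went round.
- **Regrips:** I let go and regripped twice in place so the rack would stand flat.

**Less certain:**
- **Tool lean:** the tool itself still leaned about 0.09 rad at the end, but only about 0.015 rad of that came after the last regrip. I could not measure the rack's own tilt directly.
- **Position offset:** my estimate put the tool about 2 mm short of the seat along deck x. The tool's lean and the calibration could account for that, but I did not confirm it.

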